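Hang two washed measuring cylinders on the drying pegs

ROBOT

A 7-joint arm with a two-finger parallel gripper is mounted at the origin on a cart in front of the work surface, level with it; the furniture and walls round the work are solid. World frame = base frame: x ahead of the robot, y to its left, z up, the work surface at z = 0. Lengths are in m, angles in rad, forces in N, time in s.
With the tool pointing down it reaches from about 0.4 to 0.85 m from the base axis. Payload 10.4 kg.
Tool frame: the origin (TCP) lies on the centre line of the jaws, within the pads' length; the fingertips stand 22 mm ahead of it and the grasp point (between the pads) lies 3 mm ahead of it; x points along the fingers, y is the direction in which the jaws open and shut, and the axes are right-handed (so a half turn about x gives the same grasp; the last joint's range is limited). The gripper opens to 87 mm and grips with 3 to 60 N. Pads are 19 mm wide; open, the fingers measure 117 mm over their backs; the gripper's body (75 mm by 190 mm) begins 51 mm behind the grasp point.
Start: joints at [-1.161, 0.332, -0.065, 1.46, 0.022, 1.35, -0.088], TCP at [0.262, 0.567, 0.245] pointing down, gripper open.
Joint ranges: [-2.6, 2.6], [-0.5, 2.12], [-1.47, 1.34], [0.16, 2.42], [-1.27, 4.41], [0.06, 2.06], [-2.6, 2.6]. Speed limits (rad/s): [2.22, 2.22, 2.79, 2.79, 3.14, 3.14, 3.14].

INTERFACE

Orientations are given as a unit quaternion [x, y, z, w].
In Python, from bench import * gives the robot as it stands.
- The arm moves only by the tool arm_command, never from a script. Its argument "targets" is one flat list of numbers, 7 for each row, row after row: the turn, a rotation vector about the tool's x, y, z in units of 45 degrees (1.0 is 45 degrees), then the shift along the tool's x, y, z in units of 25 mm (1.0 is 25 mm), then the opening, from 0 (shut) to 1 (fully open). In form: [wx, wy, wz, tx, ty, tz, fingers, wx, wy, wz, tx, ty, tz, fingers, ...]. A call has 1 to 12 rows; each row shifts and turns the pose as measured when the row begins, along the tool's axes as they then stand; what a row does not reach is not made up. A row lasts 1/12 s, in which the tool goes at most 41.7 mm and 7.16 degrees, less where a joint would pass 70% of its speed; a pose out of reach is approached as far as the arm can. A call with a number of a shift or a turn outside -1 to 1 is refused whole. A call with a gripper value outside its range is refused whole. The fingers move at their own pace and stop on an object; "newtons" is the grip in N (left out, the last holds). Time passes only in rows, so rows that do not move let the fingers close. It gives the time, the measured TCP pose, the force and the opening at its end, in the units of the state.
- read_state(): the state, without advancing time (a new reading comes with each control period).
- camera(name): name is "scene" or "top"; returns the picture (400x640x3 uint8, red, green, blue); there is no depth.
- calibration(name): a dict with "camera_matrix" (3x3 intrinsics, pixels), "R" (3x3) and "t" (3): a world point X has camera coordinates R X + t. Camera axes: x right, y down, z forward; pixel columns grow to the right and rows downward; lengths in m; the calibration is good to about 2 mm. A picture is of the moment at which its call begins. calibration takes no time and is no camera call.
- close_job(): hands the job in, once; it reports no verdict.
The state is a dict: "time": time; "joint_positions": joint angles; "joint_vel": joint speeds; "joint_torque": joint torques, N m; "ee_pos": TCP position; "eef_rot": TCP orientation; "ft_force": force on the tool from outside, world axes, zero at the start; "torque": the same for the moment, N m; "width": finger opening in m.
Only numpy, scipy, OpenCV 4.12 (cv2) and the standard library are available. Lean on these libraries where they do the work, as an engineer would, in place of code of your own. Each camera call takes 0.05 s, during which the arm holds its last target.

TASK

Two washed measuring cylinders lie on the black draining mat. Turn each one mouth down and lower it over the free peg that its bore fits, the wide one on the thick peg and the slim one on the thin peg, until its rim sits flat on the peg's drip fins; do not let it drop down the peg. Leave the beaker that is already drying on the third peg alone, and do not knock against it.

Things in the scene. Friction and masses are not known exactly. Their poses are not given: they have to be found in the camera images.
- cyl_wide: The wide measuring cylinder, whitish plastic, about 0.12 kg: tube 200 mm long in all, outside diameter 48, bore 40 mm, on a hexagonal foot 84 mm across flats, 10 mm thick. Origin: centre of the foot's underside; z axis: along the tube to the mouth. It starts lying on a foot flat and its rim, mouth 5.4 degrees below level and to the robot's left, origin 47 mm above the bench.
- cyl_wide_mouth (a point): centre of the wide cylinder's mouth, in the plane of its rim, 200 mm along its z axis from its origin.
- cyl_slim: The slim measuring cylinder, whitish plastic, about 0.08 kg: tube 185 mm long in all, outside diameter 34, bore 26 mm, on a hexagonal foot 72 mm across flats, 10 mm thick. Origin: centre of the foot's underside; z axis: along the tube to the mouth. It starts lying on a foot flat and its rim, mouth 6.2 degrees below level and to the robot's left, origin 41 mm above the bench.
- cyl_slim_mouth (a point): centre of the slim cylinder's mouth, in the plane of its rim, 185 mm along its z axis from its origin.
- mat: thin black ribbed rubber draining mat, 230 x 230 x 4 mm, fixed on the bench; origin at the centre of its underside, z up. The two cylinders lie on it side by side with their axes about 120 mm apart; which one is nearer varies.
- rack: drying rack, fixed on the bench: a shallow steel drip tray 125 x 360 mm, its rim 29 mm above the bench; three upright white pegs in a row along its length (own y axis), 125 mm apart, in an order that varies. Origin: centre of the underside; the pegs' feet are 7 mm above the bench.
- peg_thick: the free thick peg, fixed, upright; origin on its axis at its foot, z up. Three drip fins 14 mm high reach out 44 mm; a mouth rests on their tops. Above them a centring collar 36 mm in diameter up to z = 20 mm, a round shoulder narrowing to 28 mm at 31 mm, then a rod 28 mm in diameter with a domed top at 104 mm.
- peg_thick_seat (a point): the thick peg's axis at the height of the fin tops, 14 mm above the peg's foot: where the centre of a fully seated mouth comes to lie. The peg's top is 90 mm above this point.
- peg_thin: the free thin peg: fixed, upright, built like the thick one. From its foot (origin, on the axis, z up): fins 14 mm high reach out 28 mm; collar 22 mm in diameter up to 20 mm, round shoulder narrowing to 12 mm at 29 mm, rod 12 mm in diameter, domed top at 104 mm.
- peg_thin_seat (a point): the thin peg's axis at the height of the fin tops, 14 mm above the peg's foot: where the centre of a fully seated mouth comes to lie. The peg's top is 90 mm above this point.
- beaker: open glass beaker, 70 mm in diameter and 110 mm tall, standing upside down on the third peg (a thick one) to dry; its top is 131 mm above the bench. Origin: centre of its base, which is now at the top; its z axis points down.

How it is judged:
By the outcome, as a careful person would: the job done as asked, in the order asked, and still so for the second after the job is handed in, with the robot touching nothing.
It also fails if it takes over 70 s, if anything falls off the work surface, if the arm or the gripper's body presses on something with over 40 N, if the wrist force passes 120 N, or if a joint passes its speed limit or range.

## Working session

There is one attempt and no reset: what is moved stays moved. The work goes in short steps, Python scripts to look and compute and a tool call to move; the robot and the scene stay as the last step left them, time stands still between calls to the robot, and variables do not carry over. Pictures are saved under pics/ and viewed, and the job is handed in when it is done.

Besides the shell and the picture viewer there is one more tool, called after ">>>" as name(argument=value, ...) on one line, values as JSON. arm_command: Moves the arm, as the interface text tells. Shifts and turns lie within -1 to 1; 1 stands for 25 mm of shift or 45 degrees of turn. Its arguments: {"type":"object","properties":{"targets":{"type":"array","items":{"type":"number","minimum":-1,"maximum":1}},"newtons":{"type":"number"}},"required":["targets"]}

```bash
ls; mkdir -p pics; python3 - <<'E'
from bench import *
import cv2
print(read_state())
for n in("scene","top"):
    im=camera(n); cv2.imwrite(f"pics/{n}0.png",im[:,:,::-1]); c=calibration(n); print(n,c)
E
```

```text
pics
{'time': 0.0, 'joint_positions': array([-1.16060351,  0.33286295, -0.06470899,  1.46095099,  0.02159307,
        1.34988795, -0.08852031]), 'joint_vel': array([-0.00115183,  0.00148301,  0.00133543, -0.00101239, -0.00037093,
       -0.00073991, -0.00044659]), 'joint_torque': array([ 4.09852746e-04, -6.23268628e+01,  2.48265773e-02, -3.89893520e+01,
       -6.13347441e-02,  3.99467780e-02,  1.23613236e-04]), 'ee_pos': array([0.26197707, 0.56705032, 0.24375489]), 'eef_rot': array([ 0.15132905,  0.69070357, -0.15231333,  0.69052787]), 'ft_force': array([-0.23135855,  0.20211557, -0.22732483]), 'torque': array([-0.04068827, -0.01685718,  0.01009897]), 'width': 0.0870524844903899}
scene {'camera_matrix': array([[459.6687697 ,   0.        , 317.79977179],
       [  0.        , 459.6687697 , 202.29479541],
       [  0.        ,   0.        ,   1.        ]]), 'R': array([[ 7.91997635e-01, -6.10523877e-01,  5.84348184e-04],
       [-3.33266618e-01, -4.33129234e-01, -8.37455926e-01],
       [ 5.11539937e-01,  6.63068369e-01, -5.46504557e-01]]), 't': array([-0.40774865,  0.27211464,  0.84001819])}
top {'camera_matrix': array([[372.15706378,   0.        , 321.2256652 ],
       [  0.        , 372.15706378, 196.6419772 ],
       [  0.        ,   0.        ,   1.        ]]), 'R': array([[-0.01892152, -0.99920839, -0.03499386],
       [-0.98833299,  0.02398312, -0.15040847],
       [ 0.15112867,  0.03173963, -0.98800441]]), 't': array([0.05096766, 0.51421461, 0.94380862])}
```

View pics/scene0.png

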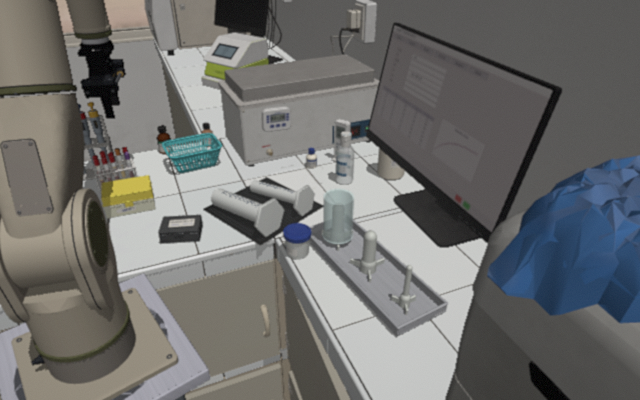

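View pics/top0.png

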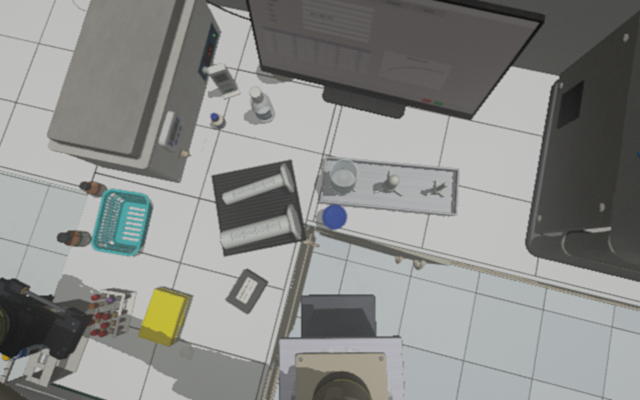

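```bash
python3 - <<'E'
import cv2
a=cv2.imread("pics/top0.png"); 
cv2.imwrite("pics/t1.png",cv2.resize(a[150:265,200:320],None,fx=5,fy=5,interpolation=cv2.INTER_CUBIC))
cv2.imwrite("pics/t2.png",cv2.resize(a[145:240,310:470],None,fx=5,fy=5,interpolation=cv2.INTER_CUBIC))
a=cv2.imread("pics/scene0.png"); 
cv2.imwrite("pics/s1.png",cv2.resize(a[165:255,195:330],None,fx=5,fy=5,interpolation=cv2.INTER_CUBIC))
cv2.imwrite("pics/s2.png",cv2.resize(a[180:335,280:450],None,fx=3.8,fy=3.8,interpolation=cv2.INTER_CUBIC))
E
```

```text
(no output)
```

View pics/t1.png

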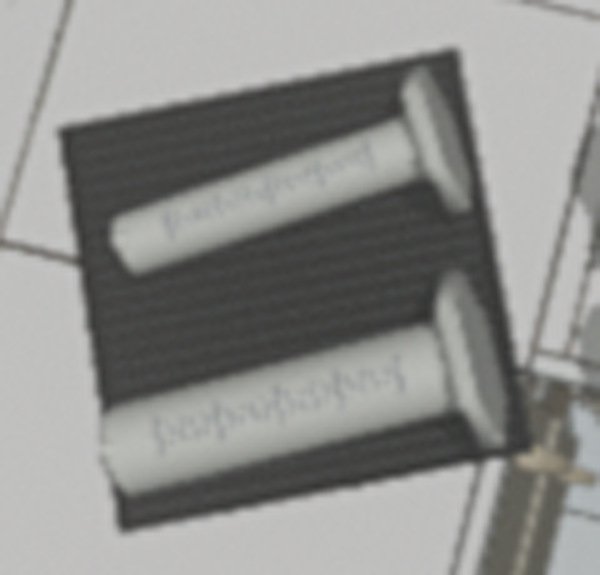

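View pics/t2.png

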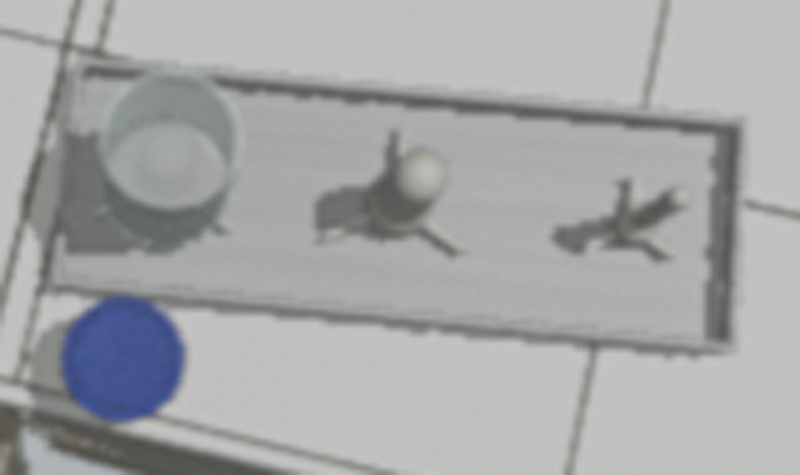

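View pics/s1.png

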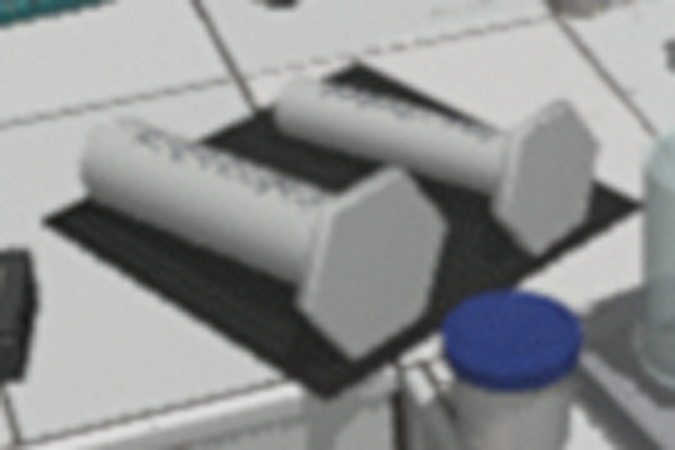

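View pics/s2.png

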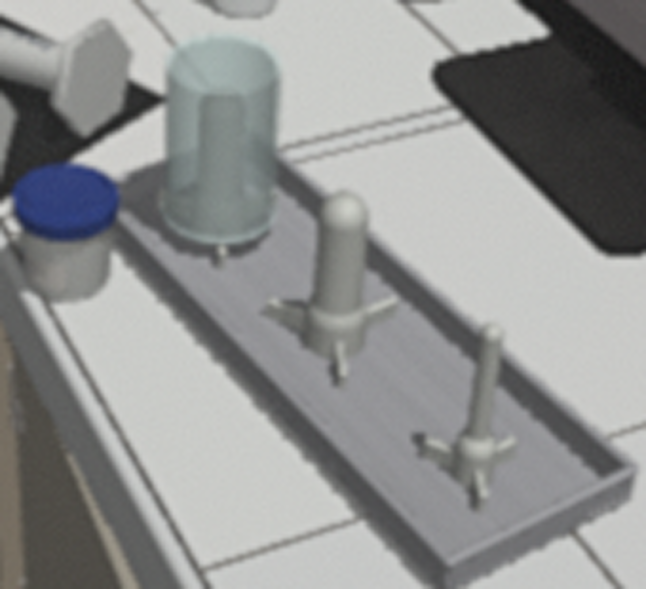

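```bash
cat > h.py <<'E'
import numpy as np, cv2
from bench import *
from scipy.optimize import least_squares, minimize
C={n:calibration(n) for n in("scene","top")}
def proj(n,X):
    c=C[n]; Y=np.atleast_2d(X)@c["R"].T+c["t"]; p=Y@c["camera_matrix"].T; return p[:,:2]/p[:,2:]
def tri(obs):
    f=lambda X: np.concatenate([(proj(n,X)[0]-uv) for n,uv in obs])
    r=least_squares(f,[0.6,0,0.1]); return r.x, r.fun
def ray(n,uv,z):
    f=lambda xy: proj(n,[xy[0],xy[1],z])[0]-uv
    return least_squares(f,[0.6,0]).x
def cyl(L,D,af,x,y,yaw,tilt,z):
    a=np.array([np.cos(yaw)*np.cos(tilt),np.sin(yaw)*np.cos(tilt),-np.sin(tilt)])
    h=np.cross([0,0,1],a);h/=np.linalg.norm(h);u=np.cross(a,h);o=np.array([x,y,z])
    th=np.linspace(0,2*np.pi,40)
    ring=lambda s:o+s*a+D/2*(np.cos(th)[:,None]*h+np.sin(th)[:,None]*u)
    t6=np.arange(6)*np.pi/3
    hx=lambda s:o+s*a+af/np.sqrt(3)*(np.cos(t6)[:,None]*h+np.sin(t6)[:,None]*u)
    return np.vstack([ring(.005),ring(L)]),np.vstack([hx(0),hx(.01)])
W=dict(L=.2,D=.048,af=.084,tilt=np.radians(5.4),z=.047)
S=dict(L=.185,D=.034,af=.072,tilt=np.radians(6.2),z=.041)
E
python3 - <<'E'
from h import *
d=lambda u,v,s,ox,oy:np.array([(u+.5)/s-.5+ox,(v+.5)/s-.5+oy])
T2=lambda u,v:d(u,v,5,310,145); S2=lambda u,v:d(u,v,3.8,280,180)
for nm,t,s,z in(("thick",T2(422,173),S2(343,210),.097),("thin",T2(679,197),S2(491,331),.105)):
    print(nm,tri([("top",t),("scene",s)]),ray("top",t,z),ray("scene",s,z))
# rack corners
for t in((77,58),(745,118),(733,350),(50,287)):print(ray("top",T2(*t),.029))
print(ray("scene",S2(632,468),.029),ray("scene",S2(447,572),.029))
im=cv2.imread("pics/top0.png"); g=cv2.cvtColor(im,cv2.COLOR_BGR2GRAY)
quad=np.array([[62,130],[457,48],[528,452],[122,530]])/5+[200,150]
print("mat",[ray("top",q,.004) for q in quad])
msk=np.zeros(g.shape,np.uint8);cv2.fillConvexPoly(msk,np.round(quad).astype(int),1)
K=4
G=cv2.resize(g,None,fx=K,fy=K,interpolation=cv2.INTER_CUBIC);M=cv2.resize(msk,None,fx=K,fy=K,interpolation=cv2.INTER_NEAREST)
B=((G>95)&(M>0)).astype(np.uint8)
n,lab,st,ce=cv2.connectedComponentsWithStats(B);print(st[st[:,4]>2000])
def ren(P,p):
    m=np.zeros(G.shape,np.uint8)
    for q in cyl(x=p[0],y=p[1],yaw=p[2],**P):
        uv=proj("top",q);uv=(uv+.5)*K-.5
        cv2.fillConvexPoly(m,np.round(cv2.convexHull(uv.astype(np.float32))[:,0]).astype(int),1)
    return m
ov=cv2.resize(im,None,fx=K,fy=K,interpolation=cv2.INTER_CUBIC)
sc=cv2.resize(cv2.imread("pics/scene0.png"),None,fx=K,fy=K,interpolation=cv2.INTER_CUBIC)
for nm,P,uf,um in(("W",W,(470,355),(115,450)),("S",S,(436,138),(124,245))):
    o=ray("top",d(*uf,5,200,150),P["z"]);m=ray("top",d(*um,5,200,150),.03)
    p0=[*o,np.arctan2(*(m-o)[::-1])]
    hits=[lab[int(((um[1]+f*(uf[1]-um[1]))/5+150)*K),int(((um[0]+f*(uf[0]-um[0]))/5+200)*K)] for f in(.3,.5,.7)]
    b=(lab==hits[1]).astype(np.uint8); print(nm,p0,hits,b.sum())
    b=b|0
    def cost(p):
        r=ren(P,p); return 1-(r&b).sum()/(r|b).sum()
    s0=np.array([p0,np.add(p0,[.008,0,0]),np.add(p0,[0,.008,0]),np.add(p0,[0,0,.06])])
    r=minimize(cost,p0,method="Nelder-Mead",options=dict(initial_simplex=s0,xatol=1e-4,fatol=1e-4));print(r.x,r.fun)
    for q in cyl(x=r.x[0],y=r.x[1],yaw=r.x[2],**P):
        for img,n in((ov,"top"),(sc,"scene")):
            uv=(proj(n,q)+.5)*K-.5
            cv2.polylines(img,[np.round(cv2.convexHull(uv.astype(np.float32))).astype(int)],True,(0,0,255),1)
cv2.imwrite("pics/ov.png",np.hstack([ov[590:1070,790:1290],]));cv2.imwrite("pics/ovs.png",sc[660:1020,780:1320])
E
```

```text
thick (array([ 0.54436097, -0.14275291,  0.10029397]), array([-0.23639866,  0.3747643 ,  0.36845127, -0.08871579])) [ 0.54593744 -0.14393004] [ 0.54667453 -0.13944376]
thin (array([ 0.52863189, -0.26654972,  0.10589052]), array([-0.09807395,  0.14876505,  0.13489636, -0.03817529])) [ 0.52915515 -0.26708316] [ 0.52918092 -0.26582273]
[0.62769792 0.02784553]
[ 0.58470743 -0.32795822]
[ 0.4606904 -0.3125745]
[0.50250073 0.0448158 ]
[ 0.57899262 -0.32878065] [ 0.4532743  -0.31896576]
mat [array([0.58635321, 0.34394169]), array([0.62723198, 0.12228695]), array([0.40237924, 0.08541028]), array([0.36495082, 0.30556367])]
[[      0       0    2560    1600 4051565]
 [    887     653     290     166   16452]
 [    880     818     325     179   25205]]
W [np.float64(0.4527283196981391), np.float64(0.11280366174222803), np.float64(1.801112535254409)] [np.int32(23), np.int32(23), np.int32(23)] 25205
[0.45301024 0.10799764 1.80235457] 0.036359434579979255
S [np.float64(0.5697356607649837), np.float64(0.13076296425358683), np.float64(1.867419081094186)] [np.int32(5), np.int32(5), np.int32(5)] 16452
[0.57250258 0.12646339 1.86827905] 0.034375930890676254
```

View pics/ov.png

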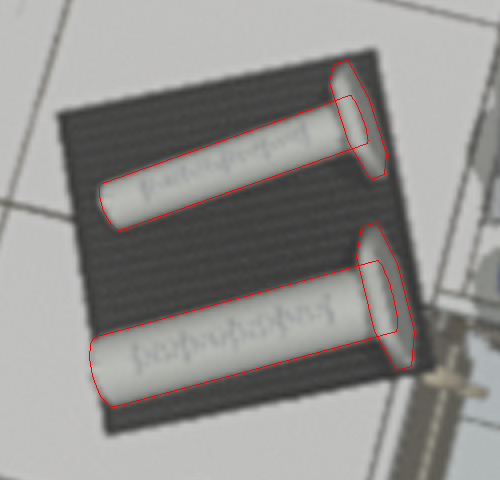

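View pics/ovs.png

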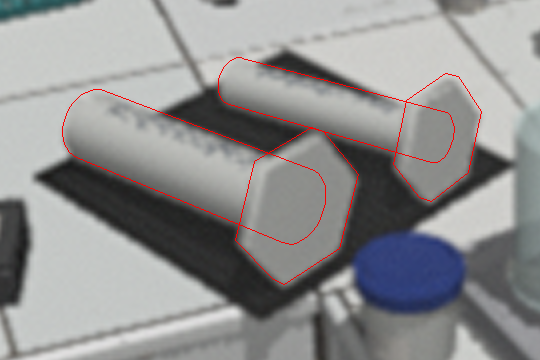

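```bash
cat >> h.py <<'E'
from scipy.spatial.transform import Rotation as Rn
import json
def st():
    s=read_state(); 
    with open("log.jsonl","a") as f: f.write(json.dumps([list(map(float,s["joint_positions"])),list(map(float,s["ee_pos"])),list(map(float,s["eef_rot"]))])+"\n")
    print("t%.2f"%s["time"],"q",np.round(s["joint_positions"],2),"p",np.round(s["ee_pos"],4),"F",np.round(s["ft_force"],1),"w%.4f"%s["width"])
    print("axes x",np.round(Rn.from_quat(s["eef_rot"]).as_matrix().T,3).tolist())
    return s
def Rgrasp(yaw,tilt,sign):
    a=np.array([np.cos(yaw)*np.cos(tilt),np.sin(yaw)*np.cos(tilt),-np.sin(tilt)])
    h=np.cross([0,0,1],a);h/=np.linalg.norm(h);u=np.cross(a,h)
    x=-u;z=sign*a;y=np.cross(z,x);return np.column_stack([x,y,z]),a
def rows(s,R1,p1,n,f,k=None,slow=1.0):
    R0=Rn.from_quat(s["eef_rot"]);R1=Rn.from_matrix(R1);w=(R0.inv()*R1).as_rotvec();d=(np.array(p1)-s["ee_pos"])/n
    out=[]
    print("rot deg",np.degrees(np.linalg.norm(w)),"per row",np.degrees(np.linalg.norm(w))/n,"d/row mm",np.linalg.norm(d)*1e3)
    for i in range(n):
        Ri=R0*Rn.from_rotvec(w*i/n); out+=list(w/n/np.radians(45))+list(Ri.inv().apply(d)/.025)+[f]
    print(json.dumps([round(float(v),2)+0. for v in out[:7*12]]))
    if n>12: print("next",json.dumps([round(float(v),2)+0. for v in out[7*12:]]))
E
python3 - <<'E'
from h import *
s=st()
for sg in(1,-1):
    R,a=Rgrasp(1.8024,np.radians(5.4),sg);print(sg,R.T.round(3))
    rows(s,R,[.444,.145,.20],20,1)
E
```

```text
t0.10 q [-1.16  0.33 -0.06  1.46  0.02  1.35 -0.09] p [0.262  0.5671 0.2439] F [-0.1 -0.7  0.6] w0.0871
axes x [[-0.0, -0.001, -1.0], [0.419, 0.908, -0.001], [0.908, -0.419, 0.0]]
1 [[ 0.022 -0.092 -0.996]
 [-0.973 -0.23  -0.   ]
 [-0.229  0.969 -0.094]]
rot deg 128.1223302261684 per row 6.40611651130842 d/row mm 23.088685562837586
[-0.14, 0.0, -0.01, 0.09, -0.61, 0.68, 1.0, -0.14, 0.0, -0.01, 0.09, -0.69, 0.61, 1.0, -0.14, 0.0, -0.01, 0.09, -0.75, 0.53, 1.0, -0.14, 0.0, -0.01, 0.1, -0.8, 0.45, 1.0, -0.14, 0.0, -0.01, 0.1, -0.85, 0.35, 1.0, -0.14, 0.0, -0.01, 0.1, -0.88, 0.26, 1.0, -0.14, 0.0, -0.01, 0.11, -0.9, 0.16, 1.0, -0.14, 0.0, -0.01, 0.11, -0.92, 0.06, 1.0, -0.14, 0.0, -0.01, 0.12, -0.92, -0.05, 1.0, -0.14, 0.0, -0.01, 0.12, -0.9, -0.15, 1.0, -0.14, 0.0, -0.01, 0.13, -0.88, -0.25, 1.0, -0.14, 0.0, -0.01, 0.13, -0.85, -0.34, 1.0]
next [-0.14, 0.0, -0.01, 0.14, -0.8, -0.43, 1.0, -0.14, 0.0, -0.01, 0.14, -0.75, -0.52, 1.0, -0.14, 0.0, -0.01, 0.15, -0.69, -0.6, 1.0, -0.14, 0.0, -0.01, 0.15, -0.61, -0.67, 1.0, -0.14, 0.0, -0.01, 0.16, -0.53, -0.74, 1.0, -0.14, 0.0, -0.01, 0.16, -0
[... 398 characters left out ...]
01, 0.0, 0.1, -0.51, 0.76, 1.0, 0.06, -0.01, 0.0, 0.11, -0.48, 0.78, 1.0, 0.06, -0.01, 0.0, 0.11, -0.44, 0.8, 1.0, 0.06, -0.01, 0.0, 0.11, -0.41, 0.82, 1.0, 0.06, -0.01, 0.0, 0.12, -0.37, 0.84, 1.0, 0.06, -0.01, 0.0, 0.12, -0.33, 0.85, 1.0, 0.06, -0.01, 0.0, 0.13, -0.29, 0.87, 1.0, 0.06, -0.01, 0.0, 0.13, -0.25, 0.88, 1.0, 0.06, -0.01, 0.0, 0.14, -0.21, 0.89, 1.0]
next [0.06, -0.01, 0.0, 0.14, -0.17, 0.9, 1.0, 0.06, -0.01, 0.0, 0.15, -0.13, 0.9, 1.0, 0.06, -0.01, 0.0, 0.15, -0.09, 0.91, 1.0, 0.06, -0.01, 0.0, 0.15, -0.05, 0.91, 1.0, 0.06, -0.01, 0.0, 0.16, 0.0, 0.91, 1.0, 0.06, -0.01, 0.0, 0.16, 0.04, 0.91, 1.0, 0.06, -0.01, 0.0, 0.17, 0.08, 0.91, 1.0, 0.06, -0.01, 0.0, 0.17, 0.12, 0.9, 1.0]
```

>>> arm_command(targets=[0.06,-0.01,0.0,0.09,-0.61,0.68,1.0,0.06,-0.01,0.0,0.09,-0.58,0.71,1.0,0.06,-0.01,0.0,0.1,-0.55,0.74,1.0,0.06,-0.01,0.0,0.1,-0.51,0.76,1.0,0.06,-0.01,0.0,0.11,-0.48,0.78,1.0,0.06,-0.01,0.0,0.11,-0.44,0.8,1.0,0.06,-0.01,0.0,0.11,-0.41,0.82,1.0,0.06,-0.01,0.0,0.12,-0.37,0.84,1.0,0.06,-0.01,0.0,0.12,-0.33,0.85,1.0,0.06,-0.01,0.0,0.13,-0.29,0.87,1.0,0.06,-0.01,0.0,0.13,-0.25,0.88,1.0,0.06,-0.01,0.0,0.14,-0.21,0.89,1.0], newtons=20)

```text
time: 1.1
ee_pos: [0.3665, 0.3023, 0.2142]
eef_rot: [0.333, 0.585, -0.354, 0.649]
ft_force: [-0.3, 0.3, 0.3]
width: 0.087
```

```bash
python3 - <<'E'
from h import *
s=st()
R,a=Rgrasp(1.8024,np.radians(5.4),-1)
rows(s,R,[.4444,.145,.16],11,1)
E
```

```text
t1.10 q [-0.97  0.02  0.12  1.89  0.1   1.24 -0.33] p [0.3665 0.3023 0.2142] F [-0.3  0.3  0.3] w0.0870
axes x [[0.065, -0.071, -0.995], [0.849, 0.527, 0.018], [0.524, -0.847, 0.095]]
rot deg 18.594411856642733 per row 1.690401077876612 d/row mm 16.701664889922938
[0.04, 0.0, -0.01, 0.26, -0.06, 0.61, 1.0, 0.04, 0.0, -0.01, 0.26, -0.05, 0.62, 1.0, 0.04, 0.0, -0.01, 0.26, -0.03, 0.62, 1.0, 0.04, 0.0, -0.01, 0.26, -0.01, 0.62, 1.0, 0.04, 0.0, -0.01, 0.26, 0.01, 0.62, 1.0, 0.04, 0.0, -0.01, 0.26, 0.03, 0.62, 1.0, 0.04, 0.0, -0.01, 0.26, 0.05, 0.61, 1.0, 0.04, 0.0, -0.01, 0.26, 0.07, 0.61, 1.0, 0.04, 0.0, -0.01, 0.26, 0.09, 0.61, 1.0, 0.04, 0.0, -0.01, 0.26, 0.11, 0.61, 1.0, 0.04, 0.0, -0.01, 0.26, 0.13, 0.6, 1.0]
```

>>> arm_command(targets=[0.04,0.0,-0.01,0.26,-0.06,0.61,1.0,0.04,0.0,-0.01,0.26,-0.05,0.62,1.0,0.04,0.0,-0.01,0.26,-0.03,0.62,1.0,0.04,0.0,-0.01,0.26,-0.01,0.62,1.0,0.04,0.0,-0.01,0.26,0.01,0.62,1.0,0.04,0.0,-0.01,0.26,0.03,0.62,1.0,0.04,0.0,-0.01,0.26,0.05,0.61,1.0,0.04,0.0,-0.01,0.26,0.07,0.61,1.0,0.04,0.0,-0.01,0.26,0.09,0.61,1.0,0.04,0.0,-0.01,0.26,0.11,0.61,1.0,0.04,0.0,-0.01,0.26,0.13,0.6,1.0,0,0,0,0,0,0,1])

```text
time: 2.1
ee_pos: [0.4469, 0.1218, 0.1516]
eef_rot: [0.422, 0.521, -0.492, 0.556]
ft_force: [-0.1, 0.0, -0.7]
width: 0.0871
```

```bash
python3 - <<'E'
from h import *
s=st()
R,a=Rgrasp(1.8024,np.radians(5.4),-1)
rows(s,R,[.4444,.145,.0465],11,1)
# FK fit attempt
E
cat > fk.py <<'E'
import numpy as np, json
from scipy.spatial.transform import Rotation as Rn
from scipy.optimize import least_squares
L=[json.loads(l) for l in open("log.jsonl")]
def fk(q,P):
    # P: base off(3)+rpy(3), then per joint fixed link offset(3)*7, tool rotvec(3); sign of axes
    ax=P["ax"]
    R=Rn.from_euler("z",0)
    return
# structure: rolls about local z (up in zero config), pitches about local y
def FK(q,v,sg):
    h,a,e1,b,e2,c,e3,yoff=v[:8]; th=v[8:11]
    T=np.eye(4)
    def rot(k,ang): 
        M=np.eye(4);M[:3,:3]=Rn.from_euler(k,ang).as_matrix();return M
    def tr(x,y,z):
        M=np.eye(4);M[:3,3]=[x,y,z];return M
    T=tr(0,0,h)@rot("z",sg[0]*q[0])@rot("y",q[1])@rot("z",sg[1]*q[2])@tr(e1,0,a)@rot("y",q[3])@tr(e2,0,b)@rot("z",sg[2]*q[4])@rot("y",q[5])@tr(e3,yoff,c)@rot("z",sg[3]*q[6])
    M=np.eye(4);M[:3,:3]=Rn.from_rotvec(th).as_matrix()
    return T@M
if __name__=="__main__":
    best=[]
    import itertools
    for sg in itertools.product([-1,1],repeat=4):
      for t0 in ([0,-np.pi/2,0],[np.pi/2,-np.pi/2,0],[1.2,-1.2,1.2],[-1.2,-1.2,-1.2]):
        def f(v):
            r=[]
            for q,p,o in L:
                T=FK(q,v,sg); r+=list(T[:3,3]-p)+list(.3*(Rn.from_matrix(T[:3,:3]).inv()*Rn.from_quat(o)).as_rotvec())
            return np.array(r+list(1e-4*np.array(v[:8])))
        r=least_squares(f,[.35,.4,0,.4,0,.25,0,0]+list(t0)); best.append((r.cost,sg,r.x.round(4).tolist()))
    best.sort(key=lambda x:x[0])
    for b in best[:4]:print(b)
E
python3 fk.py
```

```text
t2.10 q [-0.74  0.09  0.33  1.97  0.06  1.16 -0.27] p [0.4469 0.1218 0.1516] F [-0.1  0.  -0.7] w0.0871
axes x [[-0.025, -0.106, -0.994], [0.986, 0.16, -0.042], [0.163, -0.981, 0.101]]
rot deg 4.744412318141675 per row 0.4313102107401523 d/row mm 9.783541795563988
[-0.01, 0.0, 0.01, 0.37, 0.02, -0.12, 1.0, -0.01, 0.0, 0.01, 0.37, 0.02, -0.12, 1.0, -0.01, 0.0, 0.01, 0.37, 0.02, -0.12, 1.0, -0.01, 0.0, 0.01, 0.37, 0.02, -0.12, 1.0, -0.01, 0.0, 0.01, 0.37, 0.02, -0.12, 1.0, -0.01, 0.0, 0.01, 0.37, 0.02, -0.12, 1.0, -0.01, 0.0, 0.01, 0.37, 0.02, -0.12, 1.0, -0.01, 0.0, 0.01, 0.37, 0.01, -0.12, 1.0, -0.01, 0.0, 0.01, 0.37, 0.01, -0.12, 1.0, -0.01, 0.0, 0.01, 0.37, 0.01, -0.12, 1.0, -0.01, 0.0, 0.01, 0.37, 0.01, -0.12, 1.0]
(np.float64(5.34444137799577e-09), (-1, -1, -1, -1), [0.2333, 0.4514, -0.0185, 0.4615, -0.0334, 0.353, -0.0356, -0.0448, 1.2092, -1.2092, 1.2092])
(np.float64(5.344441377997112e-09), (-1, -1, -1, -1), [0.2333, 0.4514, -0.0185, 0.4615, -0.0334, 0.353, -0.0356, -0.0448, 1.2092, -1.2092, 1.2092])
(np.float64(5.344441378002885e-09), (-1, -1, -1, -1), [0.2333, 0.4514, -0.0185, 0.4615, -0.0334, 0.353, -0.0356, -0.0448, 1.2092, -1.2092, 1.2092])
(np.float64(5.344441378145954e-09), (-1, -1, -1, -1), [0.2333, 0.4514, -0.0185, 0.4615, -0.0334, 0.353, -0.0356, -0.0448, 1.2092, -1.2092, 1.2092])
```

>>> arm_command(targets=[-0.04,0,0.03,0.2,0.05,-0.3,1,-0.04,0,0.03,0.2,0.05,-0.3,1,-0.03,0,0.02,0.2,0.03,-0.2,1,0,0,0,0,0,0,1])

```text
time: 2.43
ee_pos: [0.4481, 0.1377, 0.1329]
eef_rot: [0.416, 0.527, -0.452, 0.588]
ft_force: [0.5, -0.5, -0.5]
width: 0.087
```

```bash
cat > ik.py <<'E'
from fk import *
import sys
lo=np.array([-2.6,-.5,-1.47,.16,-1.27,.06,-2.6]);hi=np.array([2.6,2.12,1.34,2.42,4.41,2.06,2.6])
sg=(-1,-1,-1,-1)
def fit():
    def f(v):
        r=[]
        for q,p,o in L:
            T=FK(q,v,sg); r+=list(T[:3,3]-p)+list(.3*(Rn.from_matrix(T[:3,:3]).inv()*Rn.from_quat(o)).as_rotvec())
        return np.array(r+list(1e-5*np.array(v[:8])))
    return least_squares(f,[.2333,.4514,0,.4615,0,.353,0,0,1.209,-1.209,1.209]).x
def IK(R,p,v,q0,n=12,seed=0):
    rng=np.random.default_rng(seed);sols=[]
    m=.03
    for i in range(n):
        x0=q0 if i==0 else rng.uniform(lo+m,hi-m)
        def f(q):
            T=FK(q,v,sg);return np.r_[(T[:3,3]-p)*5,Rn.from_matrix(T[:3,:3].T@R).as_rotvec(),1e-3*(q-q0)]
        r=least_squares(f,np.clip(x0,lo+m,hi-m),bounds=(lo+m,hi-m))
        if np.linalg.norm(r.fun[:6])<.02: sols.append(r.x)
    sols.sort(key=lambda q:np.linalg.norm(q-q0));return sols
E
python3 - <<'E'
from h import *
s=st()
from ik import *
v=fit();print(v.round(4))
q0=s["joint_positions"]
for nm,c,z in(("thickhi",(.545,-.143),.29),("thicklo",(.545,-.143),.183),("thinhi",(.529,-.2668),.275),("thinlo",(.529,-.2668),.168)):
  for hd in(-90,-60,-30,0,30,60,90):
    for sgn in(1,-1):
        x=np.array([np.cos(np.radians(hd)),np.sin(np.radians(hd)),0]);zz=np.array([0,0,-1.])*sgn;R=np.column_stack([x,np.cross(zz,x),zz])
        S_=IK(R,np.array([*c,z])-.003*x,v,q0)
        print(nm,hd,sgn,len(S_),S_[0].round(2) if S_ else "")
E
```

```text
t2.43 q [-0.76  0.08  0.31  2.02  0.09  1.06 -0.25] p [0.4481 0.1377 0.1329] F [ 0.5 -0.5 -0.5] w0.0870
axes x [[0.037, -0.094, -0.995], [0.969, 0.246, 0.013], [0.243, -0.965, 0.1]]
[ 0.2302  0.4468 -0.0088  0.4841 -0.0227  0.327  -0.0082 -0.0458  1.2092
 -1.2092  1.2092]
thickhi -90 1 4 [-0.71  0.55  0.42  1.93  1.17  1.63  2.29]
thickhi -90 -1 8 [-0.96  0.66  0.75  1.93  1.05  1.47 -0.78]
thickhi -60 1 3 [-0.84  0.24  0.53  2.37  1.68  1.37  2.12]
thickhi -60 -1 8 [-0.8   0.23  0.48  2.37  1.68  1.38 -1.02]
thickhi -30 1 0 
thickhi -30 -1 0 
thickhi 0 1 0 
thickhi 0 -1 0 
thickhi 30 1 6 [ 2.05  0.77 -1.44  2.18 -1.24  0.79  0.75]
thickhi 30 -1 9 [ 2.05  0.77 -1.44  2.18 -1.24  0.79 -2.39]
thickhi 60 1 4 [ 1.15  0.54 -0.4   1.76 -1.24  1.65  0.68]
thickhi 60 -1 6 [ 1.15  0.54 -0.4   1.76 -1.24  1.65 -2.46]
thickhi 90 1 6 [ 0.9   0.8  -0.33  1.33 -1.02  2.03  0.57]
thickhi 90 -1 7 [ 0.9   0.8  -0.33  1.33 -1.02  2.03 -2.57]
thicklo -90 1 4 [-0.66  0.74  0.36  1.94  1.12  1.56  2.12]
thicklo -90 -1 8 [-0.96  0.89  0.74  1.93  0.92  1.34 -0.89]
thicklo -60 1 3 [-0.9   0.55  0.59  2.37 
[... 1061 characters left out ...]
07 -0.81  1.07 -0.69  2.03  0.34]
thinhi 90 -1 0 
thinlo -90 1 4 [-0.58  0.75  0.51  2.05  1.26  1.34  2.05]
thinlo -90 -1 8 [-0.84  0.92  0.83  2.05  1.06  1.12 -0.99]
thinlo -60 1 0 
thinlo -60 -1 0 
thinlo -30 1 0 
thinlo -30 -1 0 
thinlo 0 1 3 [-0.11  0.86  1.19  2.39  3.77  1.89  0.78]
thinlo 0 -1 4 [ 0.06  0.68  0.99  2.38  3.91  1.76 -2.19]
thinlo 30 1 6 [ 1.69  0.79 -0.78  1.96 -1.24  1.16  0.94]
thinlo 30 -1 9 [ 1.69  0.79 -0.78  1.96 -1.24  1.16 -2.2 ]
thinlo 60 1 6 [ 0.98  0.85 -0.01  1.51 -1.24  1.88  0.84]
thinlo 60 -1 6 [ 0.98  0.85 -0.01  1.51 -1.24  1.88 -2.3 ]
thinlo 90 1 6 [ 1.12  1.15 -0.6   1.07 -0.69  2.03  0.54]
thinlo 90 -1 7 [ 1.1   1.13 -0.56  1.08 -0.71  2.03 -2.57]
```

```bash
python3 - <<'E'
from h import *
for n,(a,b,c,d) in(("scene",(60,260,140,400)),("top",(80,330,180,420))):
    im=camera(n)[:,:,::-1]; cv2.imwrite(f"pics/{n}1.png",cv2.resize(im[a:b,c:d],None,fx=3,fy=3 if n=="scene" else 2.4,interpolation=cv2.INTER_CUBIC) if n=="scene" else cv2.resize(im[a:b,c:d],None,fx=2.4,fy=2.4,interpolation=cv2.INTER_CUBIC))
E
```

View pics/scene1.png

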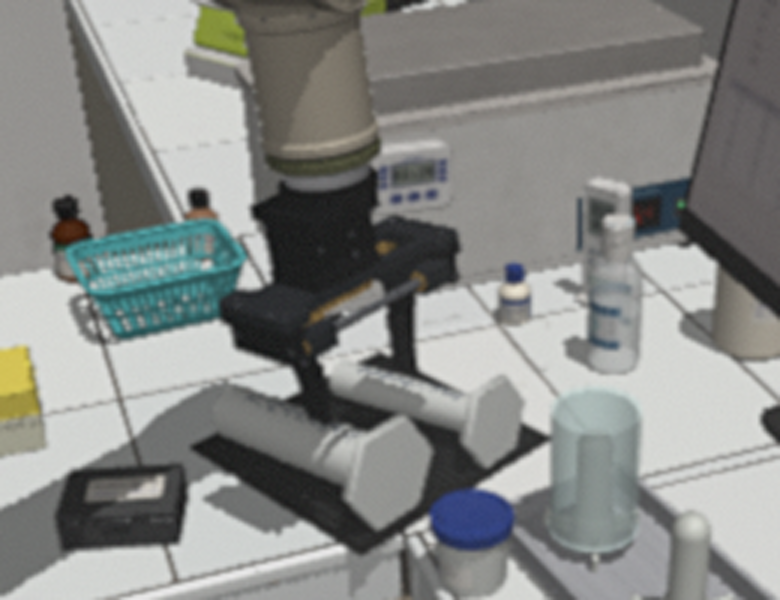

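View pics/top1.png

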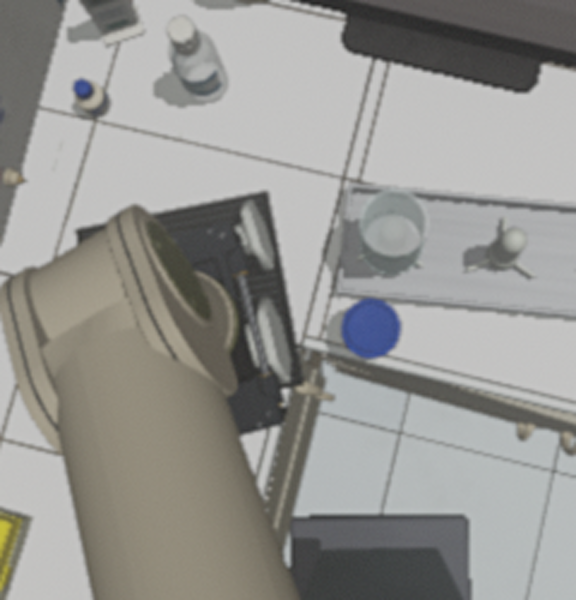

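```bash
cat >> h.py <<'E'
def Rrel(tau,rho):
    # columns: tool axes expressed in cylinder frame (h,u,a)
    x=np.array([0,-np.cos(tau),np.sin(tau)]);z=np.array([0,-np.sin(tau),-np.cos(tau)])
    M=np.column_stack([x,np.cross(z,x),z]);return Rn.from_rotvec([0,0,rho]).as_matrix()@M
def Rcyl(yaw,tilt):
    a=np.array([np.cos(yaw)*np.cos(tilt),np.sin(yaw)*np.cos(tilt),-np.sin(tilt)])
    h=np.cross([0,0,1],a);h/=np.linalg.norm(h);return np.column_stack([h,np.cross(a,h),a])
def Rup(tau,rho,head):
    # cylinder mouth down, tool horizontal heading = head(deg)
    base=np.column_stack([[1,0,0],[0,-1,0],[0,0,-1.]])
    R=base@Rrel(tau,rho); h0=np.arctan2(R[1,0],R[0,0]); Z=Rn.from_rotvec([0,0,np.radians(head)-h0]).as_matrix()
    return Z@R
CY=dict(S=dict(o=np.array([.5725,.1265,.041]),yaw=1.8683,tilt=np.radians(6.2),s=.070,tau=np.radians(20),rho=np.radians(10),r=.006,L=.185),
        W=dict(o=np.array([.4530,.1080,.047]),yaw=1.8024,tilt=np.radians(5.4),s=.070,tau=np.radians(22),rho=0,r=.004,L=.2))
def grasp(k,back=0):
    c=CY[k];Rc=Rcyl(c["yaw"],c["tilt"]);R=Rc@Rrel(c["tau"],c["rho"]);return R,c["o"]+c["s"]*Rc[:,2]-R[:,0]*(.003+c["r"]+back)
def up(k,head,peg,zm):
    # mouth centre at (peg, zm)
    c=CY[k];R=Rup(c["tau"],c["rho"],head);return R,np.array([*peg,zm+c["L"]-c["s"]])-R[:,0]*(.003+c["r"])
PEG=dict(S=(.5290,-.2668),W=(.5450,-.1430))
E
python3 - <<'E'
from h import *
s=st()
from ik import *
v=fit();q0=s["joint_positions"]
for k in "SW":
    R,p=grasp(k);S_=IK(R,p,v,q0);print(k,"grasp",R.T.round(3).tolist(),p.round(4),len(S_),[x.round(2).tolist() for x in S_[:2]]);qg=S_[0]
    for hd in(-60,-70,-80,-90,-100,-110):
        for zm in(.125,.021):
            R,p=up(k,hd,PEG[k],zm);S_=IK(R,p,v,qg);print(k,hd,zm,p.round(3),len(S_),[x.round(2).tolist() for x in S_[:1]])
R,p=grasp("S",.09); rows(s,R,p,12,.75)
E
```

```text
t2.53 q [-0.76  0.08  0.31  2.01  0.09  1.06 -0.25] p [0.4487 0.1372 0.1339] F [-0.5  0.7  0.3] w0.0871
axes x [[0.037, -0.094, -0.995], [0.97, 0.243, 0.013], [0.241, -0.965, 0.1]]
S grasp [[-0.226, 0.182, -0.957], [0.947, 0.271, -0.173], [0.228, -0.945, -0.233]] [0.5541 0.1914 0.0421] 7 [[-0.38, 0.55, 0.13, 1.61, -0.33, 1.18, 0.16], [-0.38, 0.55, 0.13, 1.61, -0.33, 1.18, 0.16]]
S -60 0.125 [ 0.525 -0.259  0.243] 8 [[0.17, 0.02, -0.16, 2.39, 1.71, 0.97, -0.78]]
S -60 0.021 [ 0.525 -0.259  0.139] 0 []
S -70 0.125 [ 0.526 -0.259  0.243] 8 [[-0.35, 0.12, 0.29, 2.29, 1.52, 1.09, -0.78]]
S -70 0.021 [ 0.526 -0.259  0.139] 8 [[-0.4, 0.35, 0.37, 2.33, 1.62, 1.01, -1.07]]
S -80 0.125 [ 0.528 -0.258  0.243] 8 [[-0.47, 0.24, 0.4, 2.16, 1.32, 1.19, -0.76]]
S -80 0.021 [ 0.528 -0.258  0.139] 8 [[-0.64, 0.5, 0.6, 2.2, 1.3, 1.0, -0.97]]
S -90 0.125 [ 0.529 -0.258  0.243] 8 [[-0.63, 0.39, 0.59, 2.02, 1.1, 1.24, -0.71]]
S -90 0.021 [ 0.529 -0.258  0.139] 8 [[-1.08, 1.18, 1.27, 2.0, 0.2, 0.72, -0.25]]
S -100 0.125 [ 0.53  -0.258  0.243] 8 [[-0.95, 0.81, 1.13, 1.85, 0.56, 1.1, -0.4]]
S -100 0.021 [ 0.
[... 1336 characters left out ...]
51, -0.45]]
W -110 0.021 [ 0.547 -0.137  0.154] 8 [[-0.89, 0.97, 0.93, 1.62, 0.34, 1.39, -0.53]]
rot deg 22.105608428242114 per row 1.8421340356868428 d/row mm 10.958801561569242
[0.0, 0.04, -0.02, 0.02, 0.44, -0.02, 0.75, 0.0, 0.04, -0.02, 0.02, 0.44, -0.02, 0.75, 0.0, 0.04, -0.02, 0.01, 0.44, -0.02, 0.75, 0.0, 0.04, -0.02, 0.0, 0.44, -0.02, 0.75, 0.0, 0.04, -0.02, 0.0, 0.44, -0.02, 0.75, 0.0, 0.04, -0.02, -0.01, 0.44, -0.02, 0.75, 0.0, 0.04, -0.02, -0.02, 0.44, -0.02, 0.75, 0.0, 0.04, -0.02, -0.02, 0.44, -0.02, 0.75, 0.0, 0.04, -0.02, -0.03, 0.44, -0.02, 0.75, 0.0, 0.04, -0.02, -0.03, 0.44, -0.02, 0.75, 0.0, 0.04, -0.02, -0.04, 0.44, -0.02, 0.75, 0.0, 0.04, -0.02, -0.05, 0.44, -0.02, 0.75]
```

>>> arm_command(targets=[0.0,0.04,-0.02,-0.2,0.44,-0.02,0.75,0.0,0.04,-0.02,0.0,0.44,-0.02,0.75,0.0,0.04,-0.02,0.01,0.44,-0.02,0.75,0.0,0.04,-0.02,0.0,0.44,-0.02,0.75,0.0,0.04,-0.02,0.0,0.44,-0.02,0.75,0.0,0.04,-0.02,-0.01,0.44,-0.02,0.75,0.0,0.04,-0.02,-0.02,0.44,-0.02,0.75,0.0,0.04,-0.02,-0.02,0.44,-0.02,0.75,0.0,0.04,-0.02,-0.03,0.44,-0.02,0.75,0.0,0.04,-0.02,-0.03,0.44,-0.02,0.75,0.0,0.04,-0.02,-0.04,0.3,-0.02,0.75,0,0,0,0,0,0,0.75])

```text
time: 3.53
ee_pos: [0.5712, 0.1705, 0.1398]
eef_rot: [0.445, 0.657, -0.421, 0.438]
ft_force: [-0.4, -0.7, -0.2]
width: 0.0655
```

```bash
python3 - <<'E'
from h import *
s=st()
R,p=grasp("S",.06); rows(s,R,p,6,.75)
E
```

```text
t3.53 q [-0.47  0.49  0.33  1.54 -0.42  1.35  0.21] p [0.5712 0.1705 0.1398] F [-0.4 -0.7 -0.2] w0.0655
axes x [[-0.219, 0.216, -0.951], [0.955, 0.248, -0.164], [0.2, -0.944, -0.261]]
rot deg 2.376920275225737 per row 0.3961533792042895 d/row mm 6.947045787959651
[0.0, -0.01, 0.0, 0.28, 0.04, 0.0, 0.75, 0.0, -0.01, 0.0, 0.28, 0.04, 0.0, 0.75, 0.0, -0.01, 0.0, 0.28, 0.04, 0.0, 0.75, 0.0, -0.01, 0.0, 0.27, 0.04, 0.0, 0.75, 0.0, -0.01, 0.0, 0.27, 0.04, 0.0, 0.75, 0.0, -0.01, 0.0, 0.27, 0.04, 0.0, 0.75]
```

>>> arm_command(targets=[0.02,-0.03,0.01,0.3,0.08,0,0.75,0.01,-0.02,0,0.35,0.06,0,0.75,0,0,0,0.4,0.06,0,0.75,0,0,0,0.4,0.04,0,0.75,0,0,0,0.4,0,0,0.75,0,0,0,0.35,0,0,0.75,0,0,0,0.3,0,0,0.75,0,0,0,0.2,0,0,0.75,0,0,0,0,0,0,0.75])

```text
time: 4.28
ee_pos: [0.5613, 0.1845, 0.0681]
eef_rot: [0.444, 0.641, -0.438, 0.448]
ft_force: [-0.8, -0.3, 0.1]
width: 0.0652
```

```bash
python3 - <<'E'
from h import *
s=st()
R,p=grasp("S"); rows(s,R,p,4,.75)
im=camera("scene")[:,:,::-1];cv2.imwrite("pics/s3.png",cv2.resize(im[100:270,180:340],None,fx=3.5,fy=3.5,interpolation=cv2.INTER_CUBIC))
E
```

```text
t4.28 q [-0.51  0.54  0.32  1.62 -0.41  1.2   0.18] p [0.5613 0.1845 0.0681] F [-0.8 -0.3  0.1] w0.0652
axes x [[-0.204, 0.177, -0.963], [0.961, 0.222, -0.163], [0.185, -0.959, -0.216]]
rot deg 3.003803837296581 per row 0.7509509593241452 d/row mm 6.967690094336477
[-0.01, 0.0, -0.01, 0.28, -0.01, -0.02, 0.75, -0.01, 0.0, -0.01, 0.28, -0.01, -0.02, 0.75, -0.01, 0.0, -0.01, 0.28, -0.01, -0.02, 0.75, -0.01, 0.0, -0.01, 0.28, -0.01, -0.02, 0.75]
```

View pics/s3.png

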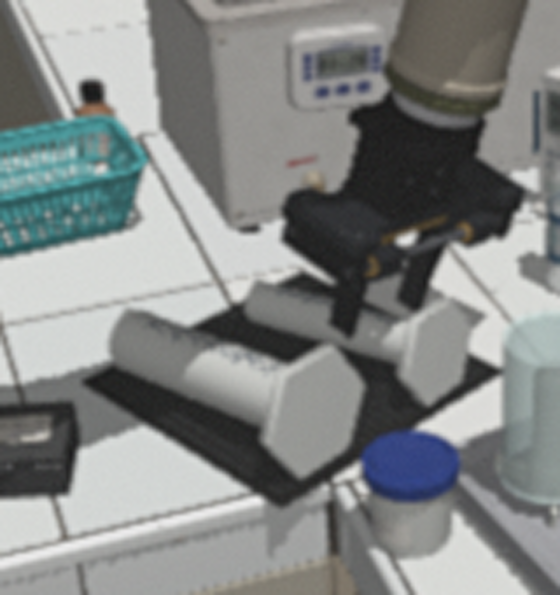

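>>> arm_command(targets=[-0.02,0,-0.02,0.35,-0.01,-0.02,0.75,-0.02,0,-0.02,0.35,-0.01,-0.02,0.75,-0.01,0,-0.01,0.26,-0.01,-0.02,0.75,-0.01,0,0,0.12,-0.01,0,0.75,0,0,0,0,0,0,0.75], newtons=20)

```text
time: 4.75
ee_pos: [0.5547, 0.1907, 0.0415]
eef_rot: [0.419, 0.661, -0.43, 0.45]
ft_force: [-0.7, 0.2, -0.2]
width: 0.0655
```

```bash
python3 - <<'E'
from h import *
s=st()
R,p=grasp("S"); rows(s,R,p,1,.75)
E
```

```text
t4.75 q [-0.5   0.59  0.3   1.61 -0.42  1.2   0.23] p [0.5547 0.1907 0.0415] F [-0.7  0.2 -0.2] w0.0655
axes x [[-0.243, 0.167, -0.955], [0.941, 0.279, -0.191], [0.235, -0.945, -0.226]]
rot deg 1.3169828250653624 per row 1.3169828250653624 d/row mm 1.054027006598097
[0.01, 0.01, 0.03, -0.01, -0.02, -0.04, 0.75]
```

Positioned to 1 mm; close.

>>> arm_command(targets=[0.02,0.02,0.02,0,0,-0.03,0.3,0,0,0,0,0,0,0.2,0,0,0,0,0,0,0.2,0,0,0,0,0,0,0.2,0,0,0,0,0,0,0.2,0,0,0,0,0,0,0.2], newtons=20)

```text
time: 5.25
ee_pos: [0.5551, 0.191, 0.0424]
eef_rot: [0.433, 0.657, -0.428, 0.444]
ft_force: [-0.1, 0.3, -0.3]
width: 0.0347
```

```bash
python3 - <<'E'
from h import *
s=st()
R,p=grasp("S"); rows(s,R,p,1,.75)
E
```

```text
t5.25 q [-0.5   0.58  0.3   1.63 -0.43  1.18  0.23] p [0.5551 0.191  0.0424] F [-0.1  0.3 -0.3] w0.0347
axes x [[-0.229, 0.189, -0.955], [0.95, 0.258, -0.177], [0.213, -0.947, -0.239]]
rot deg 0.8939879912689527 per row 0.8939879912689527 d/row mm 1.0875340767413333
[-0.02, -0.01, 0.0, 0.03, -0.03, -0.02, 0.75]
```

```bash
python3 - <<'E'
from h import *
s=st()
R0=Rn.from_quat(s["eef_rot"]).as_matrix()
rows(s,R0,s["ee_pos"]+np.array([0,0,.1]),6,.2)
R,p=up("S",-90,(.529,-.10),.165); print(p)
s2=dict(s);s2["ee_pos"]=s["ee_pos"]+np.array([0,0,.1])
rows(s2,R,[.53,.10,.29],18,.2)
E
```

```text
t5.25 q [-0.5   0.58  0.3   1.63 -0.43  1.18  0.23] p [0.5551 0.191  0.0424] F [-0.1  0.3 -0.3] w0.0347
axes x [[-0.229, 0.189, -0.955], [0.95, 0.258, -0.177], [0.213, -0.947, -0.239]]
rot deg 1.1017764609091714e-14 per row 1.8362941015152856e-15 d/row mm 16.666666666666668
[0.0, 0.0, 0.0, -0.64, -0.12, -0.16, 0.2, 0.0, 0.0, 0.0, -0.64, -0.12, -0.16, 0.2, 0.0, 0.0, 0.0, -0.64, -0.12, -0.16, 0.2, 0.0, 0.0, 0.0, -0.64, -0.12, -0.16, 0.2, 0.0, 0.0, 0.0, -0.64, -0.12, -0.16, 0.2, 0.0, 0.0, 0.0, -0.64, -0.12, -0.16, 0.2]
[ 0.529      -0.09154277  0.28307818]
rot deg 84.3181653675923 per row 4.6843425204217946 d/row mm 9.73220555677209
[0.02, -0.1, 0.0, -0.34, -0.16, 0.1, 0.2, 0.02, -0.1, 0.0, -0.33, -0.16, 0.13, 0.2, 0.02, -0.1, 0.0, -0.32, -0.16, 0.16, 0.2, 0.02, -0.1, 0.0, -0.3, -0.15, 0.19, 0.2, 0.02, -0.1, 0.0, -0.29, -0.15, 0.21, 0.2, 0.02, -0.1, 0.0, -0.27, -0.14, 0.24, 0.2, 0.02, -0.1, 0.0, -0.25, -0.14, 0.26, 0.2, 0.02, -0.1, 0.0, -0.23, -0.13, 0.28, 0.2, 0.02, -0.1, 0.0, -0.21, -0.13, 0.3, 0.2, 0.02, -0.1, 0.0, -0.18, -0.12, 0.32, 0.2, 0.02, -0.1, 0.0, -0.16, -0.11, 0.34, 0.2, 0.02, -0.1, 0.0, -0.13, -0.11, 0.35, 0.2]
next [0.02, -0.1, 0.0, -0.1, -0.1, 0.36, 0.2, 0.02, -0.1, 0.0, -0.07, -0.09, 0.37, 0.2, 0.02, -0.1, 0.0, -0.04, -0.08, 0.38, 0.2, 0.02, -0.1, 0.0, -0.01, -0.08, 0.38, 0.2, 0.02, -0.1, 0.0, 0.02, -0.07, 0.38, 0.2, 0.02, -0.1, 0.0, 0.05, -0.06, 0.38, 0.2]
```

>>> arm_command(targets=[0,0,0,-0.3,-0.06,-0.07,0.2,0,0,0,-0.6,-0.12,-0.16,0.2,0,0,0,-0.64,-0.12,-0.16,0.2,0,0,0,-0.64,-0.12,-0.16,0.2,0,0,0,-0.64,-0.12,-0.16,0.2,0,0,0,-0.64,-0.12,-0.16,0.2,0,0,0,-0.5,-0.1,-0.12,0.2,0,0,0,0,0,0,0.2])

```text
time: 5.92
ee_pos: [0.554, 0.1904, 0.154]
eef_rot: [0.433, 0.657, -0.428, 0.445]
ft_force: [0.6, -0.1, -0.5]
width: 0.0354
```

```bash
python3 - <<'E'
from h import *
s=st()
R,p=up("S",-90,(.529,-.10),.165)
rows(s,R,[.53,.10,.29],17,.2)
im=camera("scene")[:,:,::-1];cv2.imwrite("pics/s4.png",cv2.resize(im[60:270,180:340],None,fx=2.8,fy=2.8,interpolation=cv2.INTER_CUBIC))
E
```

```text
t5.92 q [-0.52  0.45  0.33  1.55 -0.38  1.37  0.15] p [0.554  0.1904 0.154 ] F [ 0.6 -0.1 -0.5] w0.0354
axes x [[-0.23, 0.188, -0.955], [0.95, 0.258, -0.178], [0.213, -0.948, -0.238]]
rot deg 84.27033100052027 per row 4.957078294148252 d/row mm 9.709748822338572
[0.03, -0.11, 0.0, -0.33, -0.17, 0.11, 0.2, 0.03, -0.11, 0.0, -0.32, -0.16, 0.14, 0.2, 0.03, -0.11, 0.0, -0.31, -0.16, 0.17, 0.2, 0.03, -0.11, 0.0, -0.29, -0.15, 0.2, 0.2, 0.03, -0.11, 0.0, -0.28, -0.15, 0.23, 0.2, 0.03, -0.11, 0.0, -0.26, -0.14, 0.25, 0.2, 0.03, -0.11, 0.0, -0.23, -0.14, 0.28, 0.2, 0.03, -0.11, 0.0, -0.21, -0.13, 0.3, 0.2, 0.03, -0.11, 0.0, -0.18, -0.12, 0.32, 0.2, 0.03, -0.11, 0.0, -0.16, -0.12, 0.34, 0.2, 0.03, -0.11, 0.0, -0.13, -0.11, 0.35, 0.2, 0.03, -0.11, 0.0, -0.1, -0.1, 0.36, 0.2]
next [0.03, -0.11, 0.0, -0.07, -0.09, 0.37, 0.2, 0.03, -0.11, 0.0, -0.04, -0.09, 0.38, 0.2, 0.03, -0.11, 0.0, 0.0, -0.08, 0.38, 0.2, 0.03, -0.11, 0.0, 0.03, -0.07, 0.38, 0.2, 0.03, -0.11, 0.0, 0.06, -0.06, 0.38, 0.2]
```

View pics/s4.png

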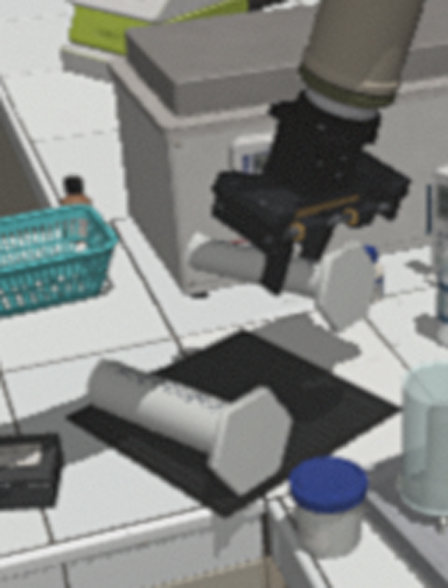

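>>> arm_command(targets=[0.03,-0.11,0.0,-0.33,-0.17,0.11,0.2,0.03,-0.11,0.0,-0.32,-0.16,0.14,0.2,0.03,-0.11,0.0,-0.31,-0.16,0.17,0.2,0.03,-0.11,0.0,-0.29,-0.15,0.2,0.2,0.03,-0.11,0.0,-0.28,-0.15,0.23,0.2,0.03,-0.11,0.0,-0.26,-0.14,0.25,0.2,0.03,-0.11,0.0,-0.23,-0.14,0.28,0.2,0.03,-0.11,0.0,-0.21,-0.13,0.3,0.2,0.03,-0.11,0.0,-0.18,-0.12,0.32,0.2,0.03,-0.11,0.0,-0.16,-0.12,0.34,0.2,0.03,-0.11,0.0,-0.13,-0.11,0.35,0.2,0.03,-0.11,0.0,-0.1,-0.1,0.36,0.2])

```text
time: 6.97
ee_pos: [0.5339, 0.1244, 0.247]
eef_rot: [-0.206, -0.268, 0.679, -0.652]
ft_force: [-0.8, 0.1, -1.5]
width: 0.035
```

```bash
python3 - <<'E'
from h import *
s=st()
R,p=up("S",-90,(.529,-.10),.165)
rows(s,R,[.53,.02,.30],11,.2)
im=camera("scene")[:,:,::-1];cv2.imwrite("pics/s5.png",cv2.resize(im[0:270,120:440],None,fx=2.2,fy=2.2,interpolation=cv2.INTER_CUBIC))
E
```

```text
t6.97 q [-1.03  0.56  0.51  1.48  0.44  1.71 -0.54] p [0.5339 0.1244 0.247 ] F [-0.8  0.1 -1.5] w0.0350
axes x [[-0.066, -0.775, -0.629], [0.995, -0.008, -0.095], [0.068, -0.632, 0.772]]
rot deg 19.954632920807587 per row 1.814057538255235 d/row mm 10.652694648756965
[0.01, -0.04, 0.01, 0.17, -0.03, 0.39, 0.2, 0.01, -0.04, 0.01, 0.19, -0.03, 0.38, 0.2, 0.01, -0.04, 0.01, 0.2, -0.03, 0.38, 0.2, 0.01, -0.04, 0.01, 0.21, -0.02, 0.37, 0.2, 0.01, -0.04, 0.01, 0.22, -0.02, 0.36, 0.2, 0.01, -0.04, 0.01, 0.23, -0.02, 0.36, 0.2, 0.01, -0.04, 0.01, 0.24, -0.02, 0.35, 0.2, 0.01, -0.04, 0.01, 0.25, -0.02, 0.34, 0.2, 0.01, -0.04, 0.01, 0.26, -0.02, 0.34, 0.2, 0.01, -0.04, 0.01, 0.27, -0.02, 0.33, 0.2, 0.01, -0.04, 0.01, 0.28, -0.02, 0.32, 0.2]
```

View pics/s5.png

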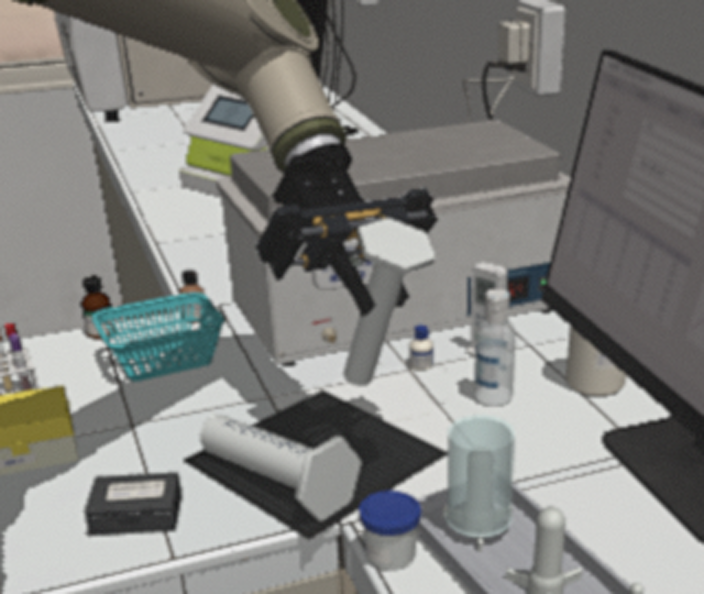

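```bash
python3 - <<'E'
from h import *
s=st()
R,p=up("S",-90,(.529,-.10),.165)
rows(s,R,[.53,.09,.31],8,.2)
s2=dict(s);s2["ee_pos"]=np.array([.53,.07,.31]);s2["eef_rot"]=Rn.from_matrix(R).as_quat()
rows(s2,R,[.529,-.258,.31],15,.2)
E
```

```text
t7.02 q [-1.03  0.56  0.51  1.49  0.45  1.71 -0.54] p [0.5329 0.1258 0.2459] F [-1.9  2.5 -2.2] w0.0350
axes x [[-0.065, -0.78, -0.623], [0.995, -0.006, -0.097], [0.072, -0.626, 0.776]]
rot deg 19.55733507239037 per row 2.444666884048796 d/row mm 9.181022966542647
[0.01, -0.05, 0.01, -0.06, -0.04, 0.36, 0.2, 0.01, -0.05, 0.01, -0.04, -0.04, 0.36, 0.2, 0.01, -0.05, 0.01, -0.03, -0.04, 0.36, 0.2, 0.01, -0.05, 0.01, -0.02, -0.03, 0.37, 0.2, 0.01, -0.05, 0.01, 0.0, -0.03, 0.37, 0.2, 0.01, -0.05, 0.01, 0.01, -0.02, 0.37, 0.2, 0.01, -0.05, 0.01, 0.03, -0.02, 0.37, 0.2, 0.01, -0.05, 0.01, 0.04, -0.02, 0.36, 0.2]
rot deg 0.0 per row 0.0 d/row mm 21.866768292446775
[0.0, 0.0, 0.0, 0.82, 0.0, 0.3, 0.2, 0.0, 0.0, 0.0, 0.82, 0.0, 0.3, 0.2, 0.0, 0.0, 0.0, 0.82, 0.0, 0.3, 0.2, 0.0, 0.0, 0.0, 0.82, 0.0, 0.3, 0.2, 0.0, 0.0, 0.0, 0.82, 0.0, 0.3, 0.2, 0.0, 0.0, 0.0, 0.82, 0.0, 0.3, 0.2, 0.0, 0.0, 0.0, 0.82, 0.0, 0.3, 0.2, 0.0, 0.0, 0.0, 0.82, 0.0, 0.3, 0.2, 0.0, 0.0, 0.0, 0.82, 0.0, 0.3, 0.2, 0.0, 0.0, 0.0, 0.82, 0.0, 0.3, 0.2, 0.0, 0.0, 0.0, 0.82, 0.0, 0.3, 0.2, 0.0, 0.0, 0.0, 0.82, 0.0, 0.3, 0.2]
next [0.0, 0.0, 0.0, 0.82, 0.0, 0.3, 0.2, 0.0, 0.0, 0.0, 0.82, 0.0, 0.3, 0.2, 0.0, 0.0, 0.0, 0.82, 0.0, 0.3, 0.2]
```

>>> arm_command(targets=[0.02,-0.06,0.01,-0.06,-0.04,0.4,0.2,0.02,-0.06,0.01,-0.04,-0.04,0.4,0.2,0.01,-0.06,0.01,-0.03,-0.04,0.4,0.2,0.01,-0.05,0.01,-0.02,-0.03,0.4,0.2,0.01,-0.05,0.01,0.0,-0.03,0.37,0.2,0.01,-0.05,0.01,0.01,-0.02,0.37,0.2,0.01,-0.05,0.01,0.03,-0.02,0.37,0.2,0.01,-0.03,0.01,0.04,-0.02,0.36,0.2,0,0,0,0,0,0,0.2])

```text
time: 7.77
ee_pos: [0.5289, 0.0874, 0.3059]
eef_rot: [0.116, 0.129, -0.691, 0.701]
ft_force: [0.3, -1.0, -0.5]
width: 0.0346
```

```bash
python3 - <<'E'
from h import *
s=st()
R,p=up("S",-90,(.529,-.10),.165)
rows(s,R,[.53,-.10,.315],10,.2)
from ik import *
v=fit();print(v.round(4))
E
```

```text
t7.77 q [-1.13  0.58  0.57  1.56  0.7   1.8  -0.6 ] p [0.5289 0.0874 0.3059] F [ 0.3 -1.  -0.5] w0.0346
axes x [[0.011, -0.94, -0.341], [1.0, 0.017, -0.015], [0.02, -0.341, 0.94]]
rot deg 1.301311596373849 per row 0.13013115963738492 d/row mm 18.763666193958947
[0.0, 0.0, 0.0, 0.69, -0.01, 0.29, 0.2, 0.0, 0.0, 0.0, 0.69, -0.01, 0.29, 0.2, 0.0, 0.0, 0.0, 0.69, -0.01, 0.29, 0.2, 0.0, 0.0, 0.0, 0.69, -0.01, 0.29, 0.2, 0.0, 0.0, 0.0, 0.69, 0.0, 0.29, 0.2, 0.0, 0.0, 0.0, 0.69, 0.0, 0.29, 0.2, 0.0, 0.0, 0.0, 0.69, 0.0, 0.29, 0.2, 0.0, 0.0, 0.0, 0.69, 0.0, 0.29, 0.2, 0.0, 0.0, 0.0, 0.69, 0.0, 0.29, 0.2, 0.0, 0.0, 0.0, 0.69, 0.0, 0.29, 0.2]
[ 0.2261  0.4591 -0.0695  0.4618 -0.0113  0.3363 -0.093  -0.0449  1.2092
 -1.2092  1.2092]
```

>>> arm_command(targets=[0,0,0,0.5,0,0.22,0.2,0.0,0.0,0.0,0.8,-0.01,0.3,0.2,0.0,0.0,0.0,0.9,-0.01,0.33,0.2,0.0,0.0,0.0,0.9,-0.01,0.33,0.2,0.0,0.0,0.0,0.9,0.0,0.33,0.2,0.0,0.0,0.0,0.9,0.0,0.33,0.2,0.0,0.0,0.0,0.9,0.0,0.33,0.2,0.0,0.0,0.0,0.9,0.0,0.33,0.2,0.0,0.0,0.0,0.9,0.0,0.32,0.2,0.0,0.0,0.0,0.8,0.0,0.29,0.2,0,0,0,0.5,0,0.2,0.2,0,0,0,0,0,0,0.2])

```text
time: 8.77
ee_pos: [0.5278, -0.1722, 0.2987]
eef_rot: [0.123, 0.14, -0.693, 0.697]
ft_force: [-0.2, 0.2, -0.4]
width: 0.0348
```

```bash
python3 - <<'E'
from h import *
s=st()
R,p=up("S",-90,PEG["S"],.14)
rows(s,R,p,8,.2)
for n,(a,b,c,d) in(("scene",(60,330,250,470)),("top",(120,280,300,500))):
    im=camera(n)[:,:,::-1]; cv2.imwrite(f"pics/{n}6.png",cv2.resize(im[a:b,c:d],None,fx=2.2 if n=="scene" else 3.5,fy=2.2 if n=="scene" else 3.5,interpolation=cv2.INTER_CUBIC))
E
```

```text
t8.77 q [-0.94  0.36  0.72  1.88  0.92  1.45 -0.54] p [ 0.5278 -0.1722  0.2987] F [-0.2  0.2 -0.4] w0.0348
axes x [[0.001, -0.931, -0.365], [1.0, 0.01, -0.022], [0.024, -0.365, 0.931]]
rot deg 1.9612037017547657 per row 0.2451504627193457 d/row mm 11.905026924295663
[0.0, 0.0, 0.0, 0.48, 0.01, -0.03, 0.2, 0.0, 0.0, 0.0, 0.48, 0.01, -0.03, 0.2, 0.0, 0.0, 0.0, 0.47, 0.01, -0.03, 0.2, 0.0, 0.0, 0.0, 0.47, 0.01, -0.04, 0.2, 0.0, 0.0, 0.0, 0.47, 0.01, -0.04, 0.2, 0.0, 0.0, 0.0, 0.47, 0.01, -0.04, 0.2, 0.0, 0.0, 0.0, 0.47, 0.01, -0.04, 0.2, 0.0, 0.0, 0.0, 0.47, 0.01, -0.04, 0.2]
```

View pics/scene6.png

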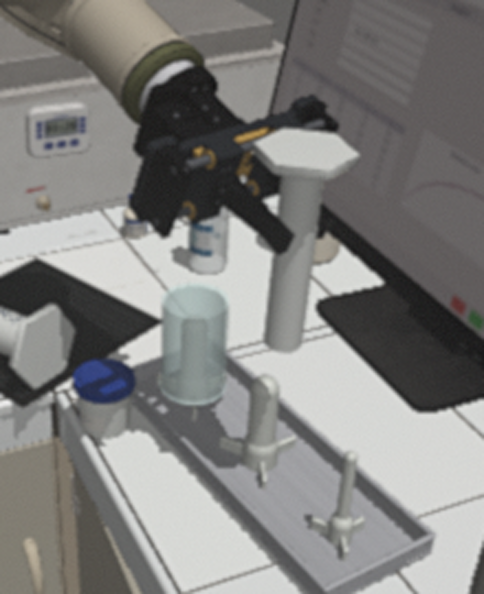

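View pics/top6.png

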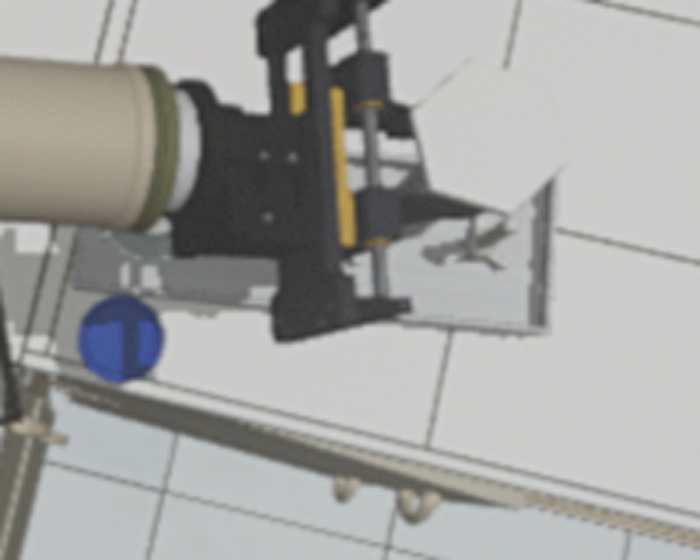

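```bash
python3 - <<'E'
from h import *
s=st()
R,p=up("S",-90,PEG["S"],.135)
w=(Rn.from_quat(s["eef_rot"]).inv()*Rn.from_matrix(R)).as_rotvec();print(w/np.radians(45),p)
E
```

```text
t8.87 q [-0.94  0.36  0.71  1.88  0.92  1.45 -0.54] p [ 0.5289 -0.169   0.2986] F [ 0.3  0.8 -1.1] w0.0349
axes x [[0.004, -0.931, -0.365], [1.0, 0.013, -0.022], [0.025, -0.365, 0.931]]
[ 0.03169596 -0.0313679  -0.00611657] [ 0.529      -0.25834277  0.25307818]
```

>>> arm_command(targets=[0.01,-0.01,0,0.35,0.01,0,0.2,0.01,-0.01,0,0.5,0.01,-0.02,0.2,0.01,-0.01,0,0.55,0.0,-0.04,0.2,0,0,0,0.55,0.0,-0.04,0.2,0,0,0,0.55,0.0,-0.04,0.2,0,0,0,0.5,0,-0.04,0.2,0,0,0,0.4,0,-0.03,0.2,0,0,0,0.2,0,0,0.2,0,0,0,0,0,0,0.2])

```text
time: 9.62
ee_pos: [0.534, -0.2508, 0.2558]
eef_rot: [0.122, 0.123, -0.69, 0.703]
ft_force: [-0.9, -0.3, 0.3]
width: 0.0347
```

```bash
python3 - <<'E'
from h import *
s=st()
R,p=up("S",-90,PEG["S"],.135)
rows(s,R,p,1,.2)
w=(Rn.from_quat(s["eef_rot"]).inv()*Rn.from_matrix(R)).as_rotvec();print(w/np.radians(45),p)
E
```

```text
t9.62 q [-0.83  0.43  0.75  1.95  0.99  1.26 -0.62] p [ 0.534  -0.2508  0.2558] F [-0.9 -0.3  0.3] w0.0347
axes x [[0.017, -0.94, -0.341], [1.0, 0.018, 0.002], [0.005, -0.341, 0.94]]
rot deg 1.0354810994322932 per row 1.0354810994322932 d/row mm 9.42778056583375
[0.01, 0.0, -0.02, 0.32, -0.21, 0.0, 0.2]
[ 0.00598036  0.00111101 -0.02219218] [ 0.529      -0.25834277  0.25307818]
```

>>> arm_command(targets=[0.01,0,-0.02,0.17,-0.1,0,0.2,0,0,0,0.12,-0.08,0,0.2,0,0,0,0,0,0,0.2])

```text
time: 9.87
ee_pos: [0.5299, -0.2572, 0.253]
eef_rot: [0.124, 0.121, -0.696, 0.697]
ft_force: [0.0, -0.9, -0.5]
width: 0.0349
```

```bash
cat > look.py <<'E'
from h import *
import sys
k,tag=sys.argv[1:3]
s=st()
c=CY[k];Rt=Rn.from_quat(s["eef_rot"]).as_matrix();M=Rrel(c["tau"],c["rho"]);Rc=Rt@M.T
axis=Rc[:,2];g=s["ee_pos"]+Rt[:,0]*(.003+c["r"]);o=g-c["s"]*axis
mouth=o+c["L"]*axis;print("pred mouth",mouth.round(4),"axis",axis.round(4))
D,af=(.034,.072) if k=="S" else (.048,.084)
th=np.linspace(0,2*np.pi,60)
e1=Rc[:,0];e2=Rc[:,1]
ring=lambda ss,rr:o+ss*axis+rr*(np.cos(th)[:,None]*e1+np.sin(th)[:,None]*e2)
t6=np.arange(6)*np.pi/3;hx=lambda ss:o+ss*axis+af/3**.5*(np.cos(t6)[:,None]*e1+np.sin(t6)[:,None]*e2)
def pegm(xy,thin):
    pts=[]
    zz=[(7+29,6),(7+98,6)] if thin else [(7+31,14),(7+90,14)]
    rr=lambda z,r:np.column_stack([xy[0]+r*np.cos(th),xy[1]+r*np.sin(th),0*th+z])
    return [np.vstack([rr(zz[0][0]/1e3,zz[0][1]/1e3),rr(zz[1][0]/1e3,zz[1][1]/1e3)])]
K=6
for n in("scene","top"):
    im=np.ascontiguousarray(camera(n)[:,:,::-1]);
    cc=proj(n,[mouth])[0] if n=="scene" else proj(n,[o])[0]
    u0=int(np.clip(cc[0]-50,0,540));v0=int(np.clip(cc[1]-62,0,300))
    big=cv2.resize(im[v0:v0+100,u0:u0+100],None,fx=K,fy=K,interpolation=cv2.INTER_CUBIC);raw=big.copy()
    def dr(q,col):
        uv=(proj(n,q)-[u0,v0]+.5)*K-.5;cv2.polylines(big,[np.round(cv2.convexHull(uv.astype(np.float32))).astype(int)],True,col,1)
    dr(np.vstack([ring(.01,D/2),ring(c["L"],D/2)]),(0,0,255));dr(np.vstack([hx(0),hx(.01)]),(0,200,0))
    for q in pegm(PEG["S"],True)+pegm(PEG["W"],False): dr(q,(255,0,0))
    cv2.imwrite(f"pics/look_{n}_{tag}.png",big);cv2.imwrite(f"pics/raw_{n}_{tag}.png",raw)
R,p=up(k,-90,PEG[k],.135);print("target",p,"delta tool/25mm",(Rt.T@(p-s["ee_pos"])/.025).round(2),"turn",((Rn.from_matrix(Rt.T@R)).as_rotvec()/np.radians(45)).round(3))
E
python3 look.py S a
```

```text
t9.87 q [-0.82  0.44  0.75  1.95  0.99  1.26 -0.62] p [ 0.5299 -0.2572  0.253 ] F [ 0.  -0.9 -0.5] w0.0349
axes x [[0.002, -0.94, -0.341], [1.0, 0.0, 0.004], [-0.004, -0.341, 0.94]]
pred mouth [ 0.5304 -0.2657  0.1349] axis [ 0.004 -0.001 -1.   ]
target [ 0.529      -0.25834277  0.25307818] delta tool/25mm [ 0.04 -0.04  0.02] turn [-0.005  0.001 -0.002]
```

View pics/look_scene_a.png

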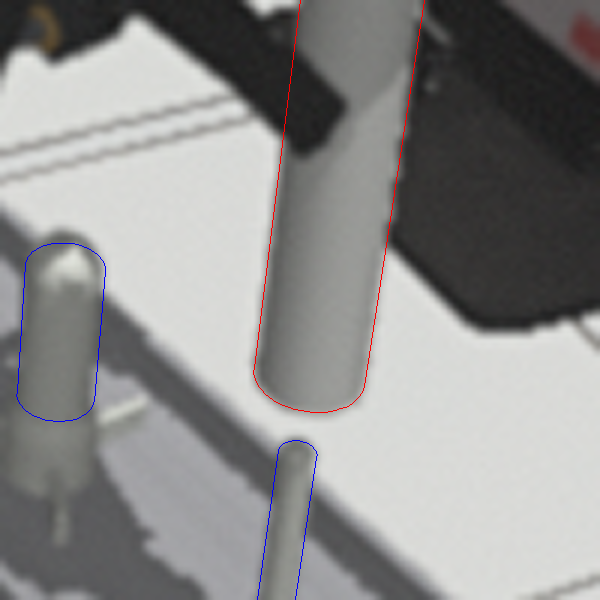

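View pics/look_top_a.png

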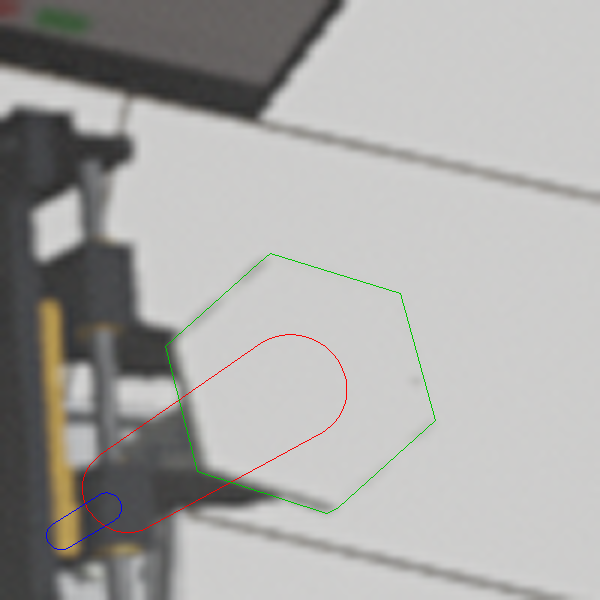

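>>> arm_command(targets=[0,0,0,0.16,-0.05,-0.3,0.2,0,0,0,0.2,-0.03,-0.5,0.2,0,0,0,0.2,0,-0.55,0.2,0,0,0,0.2,0,-0.55,0.2,0,0,0,0.2,0,-0.55,0.2,0,0,0,0.12,0,-0.3,0.2,0,0,0,0,0,0,0.2])

```text
time: 10.55
ee_pos: [0.5291, -0.2564, 0.1707]
eef_rot: [0.125, 0.122, -0.694, 0.698]
ft_force: [0.5, 0.1, 0.1]
width: 0.035
```

```bash
sed -i 's/PEG\[k\],.135/PEG[k],float(sys.argv[3])/' look.py; python3 look.py S b .045
```

```text
t10.55 q [-0.77  0.59  0.7   1.98  0.95  1.14 -0.75] p [ 0.5291 -0.2564  0.1707] F [0.5 0.1 0.1] w0.0350
axes x [[0.007, -0.939, -0.345], [1.0, 0.005, 0.005], [-0.003, -0.345, 0.939]]
pred mouth [ 0.5297 -0.2645  0.0526] axis [ 0.0052  0.0032 -1.    ]
target [ 0.529      -0.25834277  0.16307818] delta tool/25mm [ 0.18 -0.   -0.26] turn [-0.004 -0.004 -0.008]
```

View pics/look_scene_b.png

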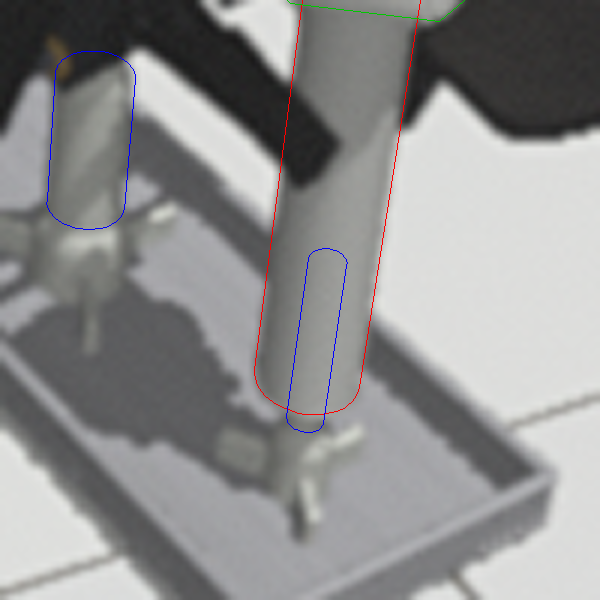

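>>> arm_command(targets=[0,0,-0.01,0.09,-0.03,0.03,0.2,0,0,0,0.06,0,-0.1,0.2,0,0,0,0.08,0,-0.2,0.2,0,0,0,0.08,0,-0.2,0.2,0,0,0,0.04,0,-0.12,0.2,0,0,0,0,0,0,0.2])

```text
time: 11.15
ee_pos: [0.5298, -0.2602, 0.1561]
eef_rot: [-0.127, -0.121, 0.697, -0.695]
ft_force: [1.0, -0.2, -0.1]
width: 0.0351
```

```bash
python3 look.py S c .025
```

```text
t11.15 q [-0.76  0.63  0.69  1.97  0.94  1.12 -0.77] p [ 0.5298 -0.2602  0.1561] F [ 1.  -0.2 -0.1] w0.0351
axes x [[-0.001, -0.938, -0.346], [1.0, -0.004, 0.008], [-0.009, -0.346, 0.938]]
pred mouth [ 0.5308 -0.2681  0.038 ] axis [ 0.0084  0.0045 -1.    ]
target [ 0.529      -0.25834277  0.14307818] delta tool/25mm [ 0.11 -0.04 -0.51] turn [-0.012 -0.006  0.001]
```

>>> arm_command(targets=[-0.012,-0.006,0,-0.02,-0.07,-0.08,0.2,0,0,0,0.04,0,-0.14,0.2,0,0,0,0.05,0,-0.14,0.2,0,0,0,0.02,0,-0.06,0.2,0,0,0,0,0,0,0.2])

```text
time: 11.67
ee_pos: [0.5281, -0.2584, 0.1451]
eef_rot: [0.122, 0.123, -0.696, 0.696]
ft_force: [0.0, 0.3, 0.2]
width: 0.0349
```

```bash
python3 look.py S d .021
```

```text
t11.67 q [-0.75  0.65  0.68  1.98  0.94  1.11 -0.78] p [ 0.5281 -0.2584  0.1451] F [0.  0.3 0.2] w0.0349
axes x [[-0.0, -0.94, -0.341], [1.0, 0.0, -0.001], [0.001, -0.341, 0.94]]
pred mouth [ 0.528  -0.2669  0.027 ] axis [-9.e-04 -7.e-04 -1.e+00]
target [ 0.529      -0.25834277  0.13907818] delta tool/25mm [ 0.08  0.03 -0.23] turn [0.001 0.001 0.   ]
```

View pics/look_scene_d.png

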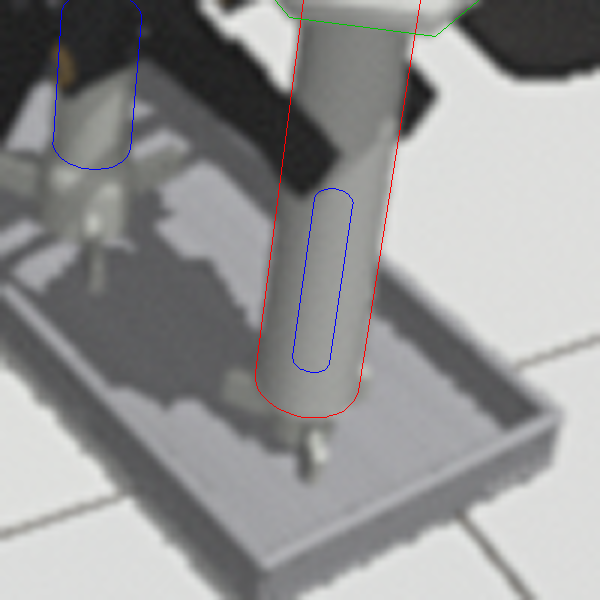

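>>> arm_command(targets=[0,0,0,0.02,0.03,-0.08,0.2,0,0,0,0.03,0,-0.08,0.2,0,0,0,0.03,0,-0.08,0.2,0,0,0,0,0,0,0.2])

```text
time: 12.1
ee_pos: [0.5292, -0.2584, 0.1389]
eef_rot: [-0.123, -0.122, 0.696, -0.696]
ft_force: [0.4, -0.4, -0.5]
width: 0.0349
```

```bash
python3 look.py S e .021
```

```text
t12.10 q [-0.75  0.67  0.68  1.98  0.94  1.11 -0.79] p [ 0.5292 -0.2584  0.1389] F [ 0.4 -0.4 -0.5] w0.0349
axes x [[0.0, -0.94, -0.341], [1.0, -0.0, 0.0], [-0.0, -0.341, 0.94]]
pred mouth [ 0.5292 -0.2669  0.0208] axis [ 2.e-04 -7.e-04 -1.e+00]
target [ 0.529      -0.25834277  0.13907818] delta tool/25mm [-0.   -0.01  0.01] turn [-0.     0.001 -0.   ]
```

>>> arm_command(targets=[0,0,0,0.015,0,-0.04,0.2,0,0,0,0.015,0,-0.04,0.2,0,0,0,0,0,0,0.2])

```text
time: 12.45
ee_pos: [0.5293, -0.2594, 0.1387]
eef_rot: [-0.122, -0.121, 0.697, -0.696]
ft_force: [0.4, 0.3, -0.7]
width: 0.035
```

```bash
python3 look.py S f .021
```

```text
t12.45 q [-0.75  0.67  0.68  1.97  0.94  1.11 -0.8 ] p [ 0.5293 -0.2594  0.1387] F [ 0.4  0.3 -0.7] w0.0350
axes x [[-0.001, -0.941, -0.338], [1.0, -0.002, 0.001], [-0.002, -0.338, 0.941]]
pred mouth [ 0.5294 -0.2684  0.0207] axis [ 0.0011 -0.0042 -1.    ]
target [ 0.529      -0.25834277  0.13907818] delta tool/25mm [-0.05 -0.01 -0.  ] turn [-0.002  0.005  0.002]
```

View pics/raw_scene_f.png

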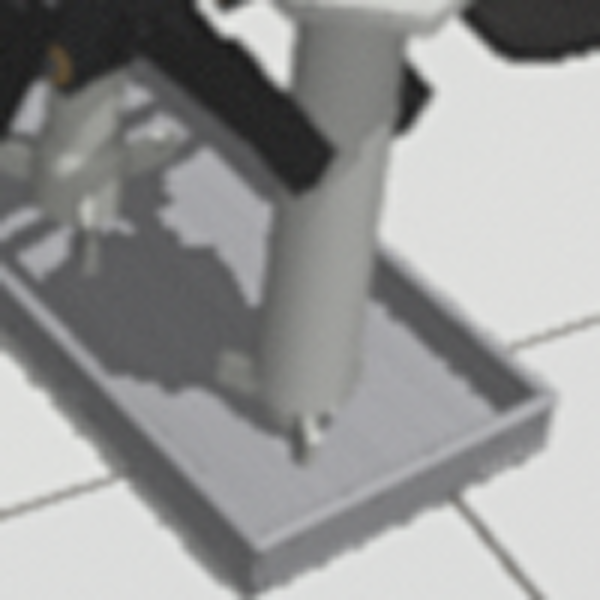

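>>> arm_command(targets=[0,0,0,-0.02,0,-0.08,0.2,0,0,0,0.02,0,-0.06,0.2])

```text
time: 12.72
ee_pos: [0.5295, -0.2594, 0.1381]
eef_rot: [-0.121, -0.119, 0.698, -0.696]
ft_force: [-2.0, 0.7, 12.2]
width: 0.035
```

```bash
python3 look.py S g .021
```

```text
t12.72 q [-0.75  0.68  0.68  1.97  0.94  1.11 -0.8 ] p [ 0.5295 -0.2594  0.1381] F [-2.   0.7 12.2] w0.0350
axes x [[-0.002, -0.943, -0.334], [1.0, -0.003, 0.002], [-0.003, -0.334, 0.943]]
pred mouth [ 0.5298 -0.2689  0.0201] axis [ 0.0024 -0.009  -1.    ]
target [ 0.529      -0.25834277  0.13907818] delta tool/25mm [-0.05 -0.02  0.02] turn [-0.004  0.011  0.003]
```

>>> arm_command(targets=[0.004,-0.01,0,0,0,0,0.2,0,0,0,0,0,0,0.2,0,0,0,0,0,0,0.45,0,0,0,0,0,0,0.6,0,0,0,0,0,0,0.7,0,0,0,0,0,0,0.7])

```text
time: 13.32
ee_pos: [0.5294, -0.2591, 0.1374]
eef_rot: [-0.119, -0.115, 0.698, -0.696]
ft_force: [-0.7, 0.3, -0.1]
width: 0.0517
```

```bash
python3 look.py S h .021
```

```text
t13.32 q [-0.75  0.68  0.68  1.97  0.94  1.11 -0.81] p [ 0.5294 -0.2591  0.1374] F [-0.7  0.3 -0.1] w0.0517
axes x [[-0.002, -0.945, -0.327], [1.0, -0.004, 0.005], [-0.006, -0.327, 0.945]]
pred mouth [ 0.53   -0.2695  0.0195] axis [ 0.0051 -0.0159 -0.9999]
target [ 0.529      -0.25834277  0.13907818] delta tool/25mm [-0.05 -0.02  0.05] turn [-0.008  0.02   0.003]
```

View pics/look_scene_h.png

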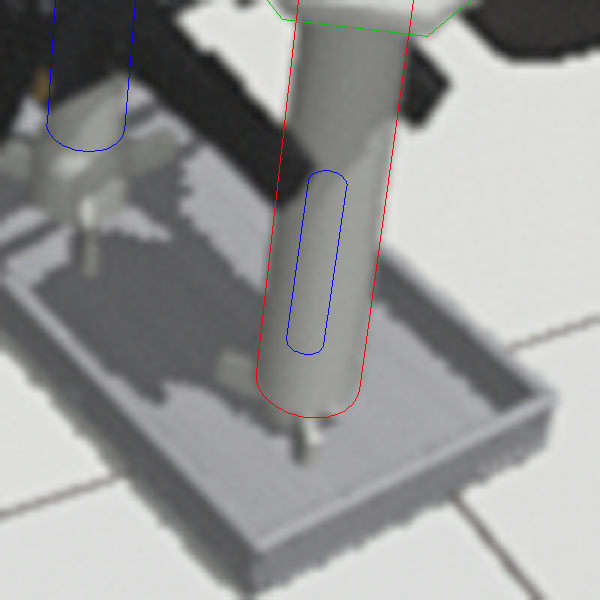

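View pics/look_top_h.png

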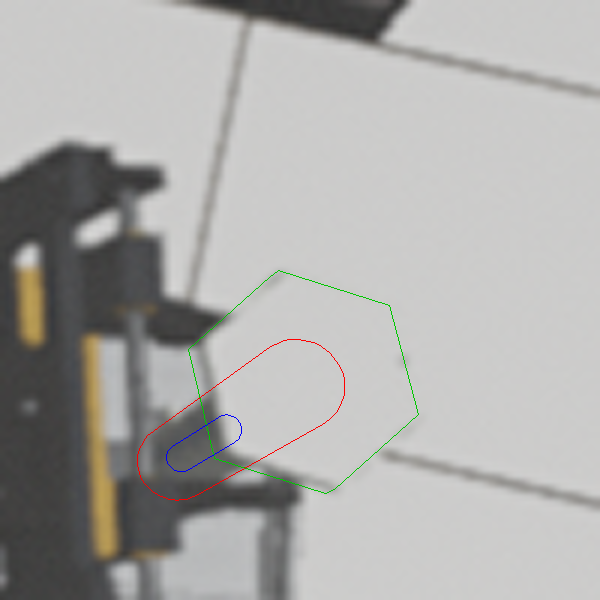

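>>> arm_command(targets=[0,0,0,-0.2,0,0,0.75,0,0,0,-0.4,0,0,0.75,0,0,0,-0.5,0,0,0.75,0,0,0,-0.6,0,0,0.75,0,0,0,-0.6,0,0,0.75,0,0,0,-0.6,0,0.2,0.75,0,0,0,-0.6,0,0.5,0.75,0,0,0,-0.6,0,0.8,0.75,0,0,0,-0.6,0,0.8,0.75,0,0,0,-0.6,0,0.8,0.75,0,0,0,-0.5,0,0.8,0.75,0,0,0,0,0,0,0.75])

```text
time: 14.42
ee_pos: [0.5289, -0.1362, 0.2851]
eef_rot: [0.119, 0.119, -0.696, 0.698]
ft_force: [0.0, 0.4, 0.7]
width: 0.0656
```

```bash
python3 - <<'E'
from h import *
s=st()
R,p=grasp("W",.10);print(p)
rows(s,R,[p[0],p[1],.24],16,.85)
for n,(a,b,c,d) in(("scene",(60,330,250,470)),("top",(120,280,300,500))):
    im=camera(n)[:,:,::-1]; cv2.imwrite(f"pics/{n}7.png",cv2.resize(im[a:b,c:d],None,fx=2.2 if n=="scene" else 3.5,fy=2.2 if n=="scene" else 3.5,interpolation=cv2.INTER_CUBIC))
E
```

```text
t14.42 q [-0.97  0.42  0.68  1.87  0.89  1.49 -0.62] p [ 0.5289 -0.1362  0.2851] F [0.  0.4 0.7] w0.0656
axes x [[0.004, -0.943, -0.332], [1.0, 0.003, 0.001], [-0.0, -0.332, 0.943]]
[0.44402029 0.14607614 0.14295293]
rot deg 88.0190667856545 per row 5.501191674103406 d/row mm 18.639024513317235
[-0.02, 0.12, 0.01, -0.63, -0.21, -0.34, 0.85, -0.02, 0.12, 0.01, -0.6, -0.2, -0.4, 0.85, -0.02, 0.12, 0.01, -0.56, -0.19, -0.46, 0.85, -0.02, 0.12, 0.01, -0.51, -0.18, -0.51, 0.85, -0.02, 0.12, 0.01, -0.46, -0.17, -0.56, 0.85, -0.02, 0.12, 0.01, -0.41, -0.16, -0.6, 0.85, -0.02, 0.12, 0.01, -0.35, -0.15, -0.64, 0.85, -0.02, 0.12, 0.01, -0.29, -0.13, -0.67, 0.85, -0.02, 0.12, 0.01, -0.22, -0.12, -0.7, 0.85, -0.02, 0.12, 0.01, -0.16, -0.11, -0.72, 0.85, -0.02, 0.12, 0.01, -0.09, -0.1, -0.73, 0.85, -0.02, 0.12, 0.01, -0.02, -0.09, -0.74, 0.85]
next [-0.02, 0.12, 0.01, 0.05, -0.08, -0.74, 0.85, -0.02, 0.12, 0.01, 0.12, -0.07, -0.73, 0.85, -0.02, 0.12, 0.01, 0.19, -0.06, -0.72, 0.85, -0.02, 0.12, 0.01, 0.25, -0.05, -0.7, 0.85]
```

View pics/scene7.png

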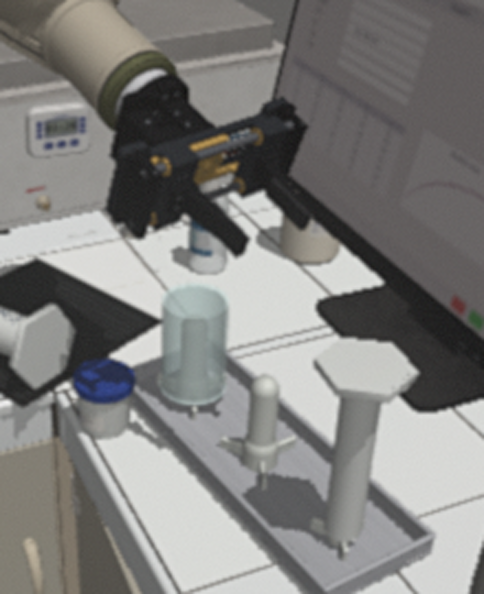

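View pics/top7.png

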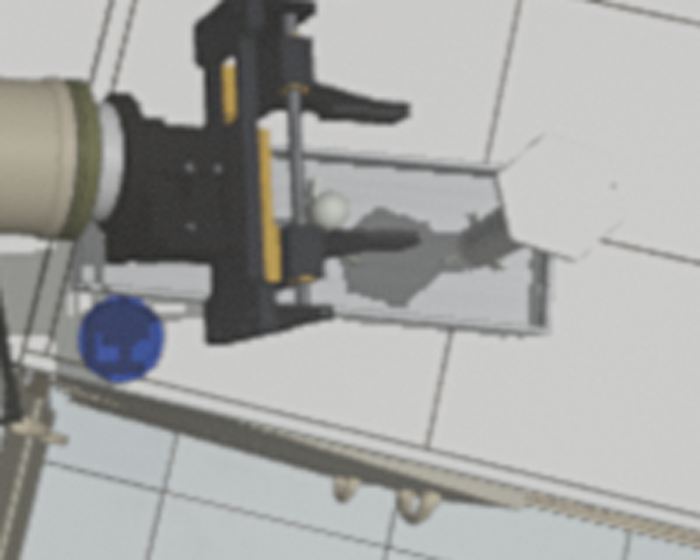

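>>> arm_command(targets=[-0.02,0.12,0.01,-0.63,-0.21,-0.34,0.85,-0.02,0.12,0.01,-0.6,-0.2,-0.4,0.85,-0.02,0.12,0.01,-0.56,-0.19,-0.46,0.85,-0.02,0.12,0.01,-0.51,-0.18,-0.51,0.85,-0.02,0.12,0.01,-0.46,-0.17,-0.56,0.85,-0.02,0.12,0.01,-0.41,-0.16,-0.6,0.85,-0.02,0.12,0.01,-0.35,-0.15,-0.64,0.85,-0.02,0.12,0.01,-0.29,-0.13,-0.67,0.85,-0.02,0.12,0.01,-0.22,-0.12,-0.7,0.85,-0.02,0.12,0.01,-0.16,-0.11,-0.72,0.85,-0.02,0.12,0.01,-0.09,-0.1,-0.73,0.85,-0.02,0.12,0.01,-0.02,-0.09,-0.74,0.85])

```text
time: 15.52
ee_pos: [0.4513, 0.0895, 0.2414]
eef_rot: [0.416, 0.55, -0.47, 0.55]
ft_force: [0.4, -0.2, 0.2]
width: 0.0738
```

```bash
python3 - <<'E'
from h import *
s=st()
R,p=grasp("W",.10);print(p)
rows(s,R,p+[0,0,.03],8,.85)
E
```

```text
t15.52 q [-0.93 -0.02  0.61  1.87  0.05  1.35 -0.12] p [0.4513 0.0895 0.2414] F [ 0.4 -0.2  0.2] w0.0738
axes x [[-0.047, -0.06, -0.997], [0.976, 0.211, -0.059], [0.214, -0.976, 0.048]]
[0.44402029 0.14607614 0.14295293]
rot deg 19.645591204234115 per row 2.4556989005292644 d/row mm 11.13820546760455
[0.0, 0.05, 0.01, 0.33, 0.04, -0.3, 0.85, 0.0, 0.05, 0.01, 0.34, 0.04, -0.29, 0.85, 0.0, 0.05, 0.01, 0.35, 0.04, -0.27, 0.85, 0.0, 0.05, 0.01, 0.36, 0.04, -0.26, 0.85, 0.0, 0.05, 0.01, 0.37, 0.04, -0.24, 0.85, 0.0, 0.05, 0.01, 0.38, 0.04, -0.22, 0.85, 0.0, 0.05, 0.01, 0.39, 0.03, -0.21, 0.85, 0.0, 0.05, 0.01, 0.4, 0.03, -0.19, 0.85]
```

>>> arm_command(targets=[0.0,0.06,0.02,0.2,0.04,-0.3,0.85,0.0,0.06,0.02,0.25,0.04,-0.29,0.85,0.0,0.06,0.01,0.3,0.04,-0.27,0.85,0.0,0.06,0.01,0.33,0.04,-0.26,0.85,0.0,0.06,0.01,0.35,0.04,-0.24,0.85,0.0,0.05,0.01,0.36,0.04,-0.22,0.85,0.0,0.05,0.01,0.36,0.03,-0.21,0.85,0.0,0.04,0.01,0.3,0.03,-0.15,0.85,0,0,0,0,0,0,0.85])

```text
time: 16.27
ee_pos: [0.4392, 0.1506, 0.1764]
eef_rot: [0.516, 0.626, -0.368, 0.454]
ft_force: [0.3, -0.3, -0.1]
width: 0.0742
```

```bash
python3 - <<'E'
from h import *
s=st()
R,p=grasp("W",.02);print(p)
rows(s,R,p,10,.85)
w=(Rn.from_quat(s["eef_rot"]).inv()*Rn.from_matrix(R)).as_rotvec();print((w/np.radians(45)).round(3))
im=camera("top"); cv2.imwrite("pics/t8.png",cv2.resize(im[140:270,190:330,::-1],None,fx=4,fy=4))
im=camera("scene"); cv2.imwrite("pics/s8.png",cv2.resize(im[100:270,170:340,::-1],None,fx=3,fy=3))
E
```

```text
t16.27 q [-0.88  0.02  0.69  2.02 -0.37  1.13  0.17] p [0.4392 0.1506 0.1764] F [ 0.3 -0.3 -0.1] w0.0742
axes x [[-0.055, 0.311, -0.949], [0.981, 0.196, 0.008], [0.189, -0.93, -0.316]]
[0.43877417 0.16832097 0.06628713]
rot deg 2.703944067816939 per row 0.2703944067816939 d/row mm 11.156195650035176
[0.0, 0.0, 0.0, 0.44, 0.01, 0.07, 0.85, 0.0, 0.0, 0.0, 0.44, 0.01, 0.07, 0.85, 0.0, 0.0, 0.0, 0.44, 0.01, 0.07, 0.85, 0.0, 0.0, 0.0, 0.44, 0.01, 0.07, 0.85, 0.0, 0.0, 0.0, 0.44, 0.01, 0.07, 0.85, 0.0, 0.0, 0.0, 0.44, 0.01, 0.07, 0.85, 0.0, 0.0, 0.0, 0.44, 0.01, 0.06, 0.85, 0.0, 0.0, 0.0, 0.44, 0.01, 0.06, 0.85, 0.0, 0.0, 0.0, 0.44, 0.01, 0.06, 0.85, 0.0, 0.0, 0.0, 0.44, 0.01, 0.06, 0.85]
[-0.038 -0.041 -0.022]
```

View pics/s8.png

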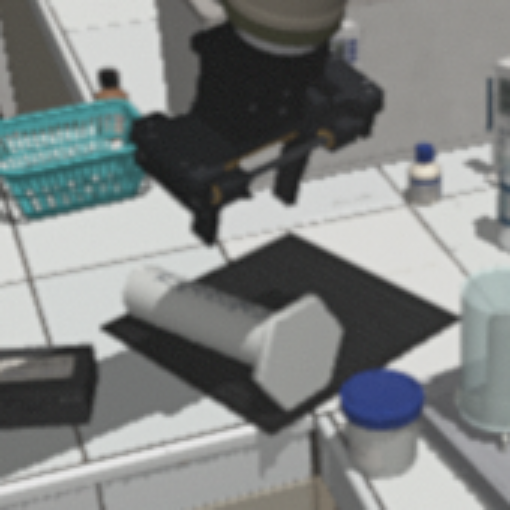

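>>> arm_command(targets=[-0.02,-0.02,-0.01,0.35,0.01,0.07,0.85,-0.01,-0.02,-0.01,0.44,0.01,0.07,0.85,-0.01,0,0,0.46,0.01,0.07,0.85,0,0,0,0.46,0.01,0.07,0.85,0,0,0,0.46,0.01,0.07,0.85,0,0,0,0.46,0.01,0.07,0.85,0,0,0,0.46,0.01,0.06,0.85,0,0,0,0.45,0.01,0.06,0.85,0,0,0,0.4,0.01,0.06,0.85,0,0,0,0.2,0,0,0.85,0,0,0,0,0,0,0.85])

```text
time: 17.28
ee_pos: [0.4385, 0.1678, 0.0632]
eef_rot: [0.492, 0.628, -0.372, 0.474]
ft_force: [-0.3, -0.2, 0.1]
width: 0.0739
```

```bash
python3 - <<'E'
from h import *
s=st()
R,p=grasp("W");print(p)
rows(s,R,p,4,.85)
w=(Rn.from_quat(s["eef_rot"]).inv()*Rn.from_matrix(R)).as_rotvec();print((w/np.radians(45)).round(3))
E
```

```text
t17.28 q [-0.86  0.23  0.65  2.1  -0.53  0.93  0.35] p [0.4385 0.1678 0.0632] F [-0.3 -0.2  0.1] w0.0739
axes x [[-0.066, 0.265, -0.962], [0.971, 0.239, -0.001], [0.23, -0.934, -0.273]]
[0.43746264 0.17388218 0.04712068]
rot deg 0.9401386639473893 per row 0.23503466598684733 d/row mm 4.296748742101028
[0.0, 0.0, 0.0, 0.17, 0.0, -0.02, 0.85, 0.0, 0.0, 0.0, 0.17, 0.0, -0.01, 0.85, 0.0, 0.0, 0.0, 0.17, 0.0, -0.01, 0.85, 0.0, 0.0, 0.0, 0.17, 0.0, -0.01, 0.85]
[0.012 0.017 0.004]
```

>>> arm_command(targets=[0.01,0.01,0,0.2,0,-0.02,0.85,0,0.007,0,0.2,0,-0.02,0.85,0,0,0,0.18,0,-0.02,0.85,0,0,0,0.08,0,0,0.85,0,0,0,0,0,0,0.4,0,0,0,0,0,0,0.35,0,0,0,0,0,0,0.35,0,0,0,0,0,0,0.35,0,0,0,0,0,0,0.35,0,0,0,0,0,0,0.35], newtons=25)

```text
time: 18.12
ee_pos: [0.4383, 0.1744, 0.0478]
eef_rot: [0.498, 0.629, -0.37, 0.468]
ft_force: [-0.2, 0.0, -0.7]
width: 0.0475
```

```bash
python3 - <<'E'
from h import *
s=st()
R,p=grasp("W");print(p)
rows(s,R,p,1,.35)
R0=Rn.from_quat(s["eef_rot"]).as_matrix()
rows(s,R0,s["ee_pos"]+np.array([0,0,.1]),6,.35)
E
```

```text
t18.12 q [-0.85  0.27  0.63  2.11 -0.58  0.91  0.39] p [0.4383 0.1744 0.0478] F [-0.2  0.  -0.7] w0.0475
axes x [[-0.066, 0.28, -0.958], [0.973, 0.23, 0.0], [0.22, -0.932, -0.288]]
[0.43746264 0.17388218 0.04712068]
rot deg 0.15344064887572112 per row 0.15344064887572112 d/row mm 1.253724173084733
[0.0, 0.0, 0.0, 0.02, -0.04, 0.02, 0.35]
rot deg 2.0365486769359558e-14 per row 3.3942477948932595e-15 d/row mm 16.66666666666667
[0.0, 0.0, 0.0, -0.64, 0.0, -0.19, 0.35, 0.0, 0.0, 0.0, -0.64, 0.0, -0.19, 0.35, 0.0, 0.0, 0.0, -0.64, 0.0, -0.19, 0.35, 0.0, 0.0, 0.0, -0.64, 0.0, -0.19, 0.35, 0.0, 0.0, 0.0, -0.64, 0.0, -0.19, 0.35, 0.0, 0.0, 0.0, -0.64, 0.0, -0.19, 0.35]
```

>>> arm_command(targets=[0,0,0,-0.3,0,-0.09,0.35,0,0,0,-0.6,0,-0.18,0.35,0,0,0,-0.64,0,-0.19,0.35,0,0,0,-0.64,0,-0.19,0.35,0,0,0,-0.64,0,-0.19,0.35,0,0,0,-0.64,0,-0.19,0.35,0,0,0,-0.6,0,-0.18,0.35,0,0,0,-0.5,0,-0.14,0.35])

```text
time: 18.78
ee_pos: [0.4366, 0.1717, 0.1725]
eef_rot: [0.497, 0.629, -0.373, 0.467]
ft_force: [0.5, 0.8, -1.8]
width: 0.0475
```

```bash
python3 - <<'E'
from h import *
s=st()
R,p=up("W",-90,(.529,.1),.165);print(p)
rows(s,R,[.50,.13,.31],18,.35)
from ik import *
v=fit();q=s["joint_positions"]
for t in((.5,.13,.31),(.54,0,.31),(.545,-.137,.30),(.545,-.137,.154)):
    S_=IK(R,np.array(t),v,q,4);print(t,[x.round(2).tolist() for x in S_[:1]])
im=camera("scene"); cv2.imwrite("pics/s9.png",cv2.resize(im[60:270,170:340,::-1],None,fx=2.8,fy=2.8))
E
```

```text
t18.78 q [-0.92  0.04  0.67  2.   -0.35  1.13  0.13] p [0.4366 0.1717 0.1725] F [ 0.5  0.8 -1.8] w0.0475
axes x [[-0.07, 0.276, -0.959], [0.974, 0.227, -0.005], [0.216, -0.934, -0.285]]
[0.529      0.10649029 0.29762225]
rot deg 85.3439695539638 per row 4.741331641886878 d/row mm 8.726867002993613
[0.02, -0.1, -0.01, -0.33, 0.11, 0.03, 0.35, 0.02, -0.1, -0.01, -0.33, 0.11, 0.06, 0.35, 0.02, -0.1, -0.01, -0.32, 0.11, 0.08, 0.35, 0.02, -0.1, -0.01, -0.31, 0.11, 0.1, 0.35, 0.02, -0.1, -0.01, -0.3, 0.11, 0.13, 0.35, 0.02, -0.1, -0.01, -0.29, 0.11, 0.15, 0.35, 0.02, -0.1, -0.01, -0.28, 0.11, 0.17, 0.35, 0.02, -0.1, -0.01, -0.27, 0.11, 0.19, 0.35, 0.02, -0.1, -0.01, -0.25, 0.11, 0.21, 0.35, 0.02, -0.1, -0.01, -0.23, 0.12, 0.23, 0.35, 0.02, -0.1, -0.01, -0.21, 0.12, 0.25, 0.35, 0.02, -0.1, -0.01, -0.19, 0.12, 0.26, 0.35]
next [0.02, -0.1, -0.01, -0.17, 0.12, 0.28, 0.35, 0.02, -0.1, -0.01, -0.15, 0.12, 0.29, 0.35, 0.02, -0.1, -0.01, -0.13, 0.13, 0.3, 0.35, 0.02, -0.1, -0.01, -0.1, 0.13, 0.31, 0.35, 0.02, -0.1, -0.01, -0.08, 0.13, 0.31, 0.35, 0.02, -0.1, -0.01, -0.05, 0.14, 0.32, 0.35]
(0.5, 0.13, 0.31) [[-1.44, 0.76, 0.93, 1.51, 0.42, 1.77, -0.51]]
(0.54, 0, 0.31) [[-1.36, 0.71, 1.04, 1.66, 0.5, 1.55, -0.43]]
(0.545, -0.137, 0.3) [[-1.3, 0.72, 1.2, 1.82, 0.54, 1.28, -0.36]]
(0.545, -0.137, 0.154) [[-1.2, 0.98, 1.05, 1.85, 0.36, 1.1, -0.48]]
```

View pics/s9.png

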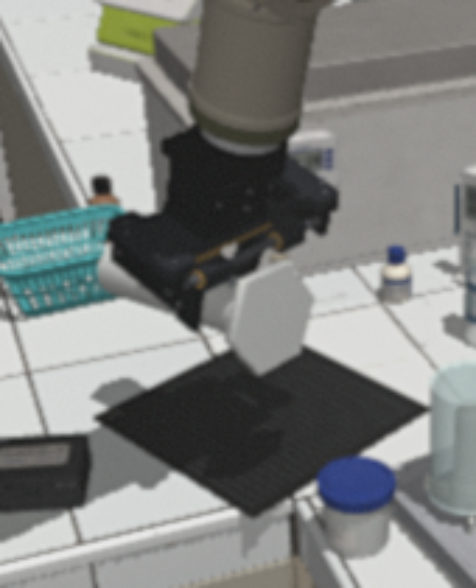

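>>> arm_command(targets=[0.02,-0.1,-0.01,-0.33,0.11,0.03,0.35,0.02,-0.1,-0.01,-0.33,0.11,0.06,0.35,0.02,-0.1,-0.01,-0.32,0.11,0.08,0.35,0.02,-0.1,-0.01,-0.31,0.11,0.1,0.35,0.02,-0.1,-0.01,-0.3,0.11,0.13,0.35,0.02,-0.1,-0.01,-0.29,0.11,0.15,0.35,0.02,-0.1,-0.01,-0.28,0.11,0.17,0.35,0.02,-0.1,-0.01,-0.27,0.11,0.19,0.35,0.02,-0.1,-0.01,-0.25,0.11,0.21,0.35,0.02,-0.1,-0.01,-0.23,0.12,0.23,0.35,0.02,-0.1,-0.01,-0.21,0.12,0.25,0.35,0.02,-0.1,-0.01,-0.19,0.12,0.26,0.35])

```text
time: 19.83
ee_pos: [0.4824, 0.1378, 0.2755]
eef_rot: [-0.284, -0.314, 0.643, -0.638]
ft_force: [0.3, -0.1, -1.3]
width: 0.0476
```

```bash
python3 - <<'E'
from h import *
s=st()
R,p=up("W",-90,(.529,.1),.165)
rows(s,R,[.50,.11,.32],9,.35)
w=(Rn.from_quat(s["eef_rot"]).inv()*Rn.from_matrix(R)).as_rotvec();print((w/np.radians(45)/9).round(3))
E
```

```text
t19.83 q [-1.16  0.34  0.58  1.62  0.37  1.66 -0.59] p [0.4824 0.1378 0.2755] F [ 0.3 -0.1 -1.3] w0.0476
axes x [[-0.024, -0.642, -0.766], [0.999, 0.012, -0.041], [0.036, -0.767, 0.641]]
rot deg 28.177278824276762 per row 3.1308087582529733 d/row mm 6.1510409286739485
[0.01, -0.07, 0.0, -0.07, 0.07, 0.22, 0.35, 0.01, -0.07, 0.0, -0.06, 0.07, 0.23, 0.35, 0.01, -0.07, 0.0, -0.05, 0.07, 0.23, 0.35, 0.01, -0.07, 0.0, -0.04, 0.07, 0.23, 0.35, 0.01, -0.07, 0.0, -0.02, 0.07, 0.23, 0.35, 0.01, -0.07, 0.0, -0.01, 0.07, 0.23, 0.35, 0.01, -0.07, 0.0, 0.0, 0.07, 0.23, 0.35, 0.01, -0.07, 0.0, 0.02, 0.08, 0.23, 0.35, 0.01, -0.07, 0.0, 0.03, 0.08, 0.23, 0.35]
[ 0.006 -0.069  0.002]
```

>>> arm_command(targets=[0.01,-0.08,0.0,-0.07,0.07,0.24,0.35,0.01,-0.08,0.0,-0.06,0.07,0.25,0.35,0.01,-0.08,0.0,-0.05,0.07,0.25,0.35,0.01,-0.08,0.0,-0.04,0.07,0.25,0.35,0.01,-0.07,0.0,-0.02,0.07,0.25,0.35,0.01,-0.07,0.0,-0.01,0.07,0.25,0.35,0.0,-0.07,0.0,0.0,0.07,0.25,0.35,0.0,-0.06,0.0,0.02,0.08,0.23,0.35,0.0,-0.05,0.0,0.03,0.08,0.23,0.35,0,0,0,0,0,0,0.35])

```text
time: 20.67
ee_pos: [0.5003, 0.1125, 0.3248]
eef_rot: [-0.12, -0.118, 0.702, -0.692]
ft_force: [-0.7, 0.0, -1.4]
width: 0.048
```

```bash
python3 - <<'E'
from h import *
s=st()
R,p=up("W",-90,PEG["W"],.165);print(p)
rows(s,R,[.54,p[1],.325],14,.35)
w=(Rn.from_quat(s["eef_rot"]).inv()*Rn.from_matrix(R)).as_rotvec();print((w/np.radians(45)).round(3))
im=camera("scene"); cv2.imwrite("pics/s10.png",cv2.resize(im[20:290,130:430,::-1],None,fx=2,fy=2))
E
```

```text
t20.67 q [-1.22  0.58  0.63  1.55  0.66  1.87 -0.61] p [0.5003 0.1125 0.3248] F [-0.7  0.  -1.4] w0.0480
axes x [[-0.013, -0.943, -0.332], [1.0, -0.014, -0.0], [-0.004, -0.332, 0.943]]
[ 0.545      -0.13650971  0.29762225]
rot deg 2.7123238189663934 per row 0.19373741564045668 d/row mm 18.009337894545798
[0.0, 0.0, 0.0, 0.67, 0.12, 0.24, 0.35, 0.0, 0.0, 0.0, 0.67, 0.12, 0.24, 0.35, 0.0, 0.0, 0.0, 0.67, 0.12, 0.24, 0.35, 0.0, 0.0, 0.0, 0.67, 0.12, 0.24, 0.35, 0.0, 0.0, 0.0, 0.67, 0.12, 0.25, 0.35, 0.0, 0.0, 0.0, 0.67, 0.12, 0.25, 0.35, 0.0, 0.0, 0.0, 0.67, 0.12, 0.25, 0.35, 0.0, 0.0, 0.0, 0.66, 0.12, 0.25, 0.35, 0.0, 0.0, 0.0, 0.66, 0.12, 0.25, 0.35, 0.0, 0.0, 0.0, 0.66, 0.12, 0.26, 0.35, 0.0, 0.0, 0.0, 0.66, 0.12, 0.26, 0.35, 0.0, 0.0, 0.0, 0.66, 0.12, 0.26, 0.35]
next [0.0, 0.0, 0.0, 0.66, 0.11, 0.26, 0.35, 0.0, 0.0, 0.0, 0.66, 0.11, 0.26, 0.35]
[-0.006  0.058  0.016]
```

View pics/s10.png

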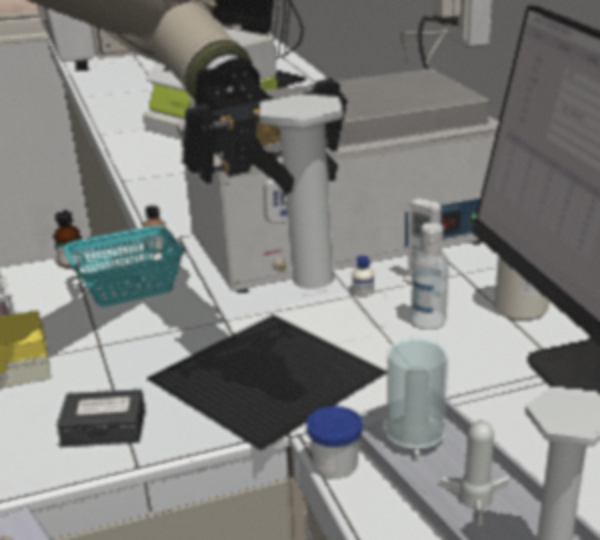

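>>> arm_command(targets=[0,0.01,0,0.5,0.1,0.18,0.35,0,0.01,0,0.67,0.12,0.25,0.35,0,0.01,0,0.67,0.12,0.25,0.35,0,0.01,0,0.67,0.12,0.25,0.35,0,0.01,0,0.67,0.12,0.25,0.35,0,0.01,0,0.67,0.12,0.25,0.35,0,0,0,0.67,0.12,0.25,0.35,0,0,0,0.66,0.12,0.25,0.35,0,0,0,0.66,0.12,0.25,0.35,0,0,0,0.66,0.12,0.26,0.35,0,0,0,0.4,0.08,0.14,0.35,0,0,0,0,0,0,0.35])

```text
time: 21.72
ee_pos: [0.5287, -0.0901, 0.3196]
eef_rot: [-0.152, -0.143, 0.698, -0.685]
ft_force: [-0.2, -0.2, -1.6]
width: 0.0481
```

```bash
python3 - <<'E'
from h import *
s=st()
R,p=up("W",-90,PEG["W"],.165);print(p)
rows(s,R,p,5,.35)
w=(Rn.from_quat(s["eef_rot"]).inv()*Rn.from_matrix(R)).as_rotvec();print((w/np.radians(45)).round(3))
E
```

```text
t21.72 q [-1.06  0.39  0.74  1.78  0.8   1.58 -0.54] p [ 0.5287 -0.0901  0.3196] F [-0.2 -0.2 -1.6] w0.0481
axes x [[-0.016, -0.913, -0.408], [1.0, -0.022, 0.009], [-0.017, -0.407, 0.913]]
[ 0.545      -0.13650971  0.29762225]
rot deg 2.4482225599812 per row 0.48964451199624 d/row mm 10.776618565753209
[0.0, -0.01, 0.0, 0.41, 0.14, -0.01, 0.35, 0.0, -0.01, 0.0, 0.41, 0.14, -0.01, 0.35, 0.0, -0.01, 0.0, 0.41, 0.13, -0.02, 0.35, 0.0, -0.01, 0.0, 0.41, 0.13, -0.02, 0.35, 0.0, -0.01, 0.0, 0.41, 0.13, -0.02, 0.35]
[-0.021 -0.046  0.021]
```

>>> arm_command(targets=[-0.01,-0.02,0.01,0.41,0.14,-0.01,0.35,-0.01,-0.02,0.01,0.41,0.14,-0.01,0.35,0,-0.01,0,0.41,0.13,-0.02,0.35,0,0,0,0.41,0.13,-0.02,0.35,0,0,0,0.3,0.1,-0.02,0.35,0,0,0,0,0,0,0.35])

```text
time: 22.22
ee_pos: [0.5463, -0.1365, 0.2959]
eef_rot: [0.133, 0.134, -0.693, 0.696]
ft_force: [-0.2, -0.6, -0.5]
width: 0.0477
```

```bash
python3 look.py W i .14
```

```text
t22.22 q [-0.99  0.44  0.75  1.81  0.85  1.46 -0.54] p [ 0.5463 -0.1365  0.2959] F [-0.2 -0.6 -0.5] w0.0477
axes x [[0.004, -0.929, -0.37], [1.0, 0.004, -0.001], [0.002, -0.37, 0.929]]
pred mouth [ 0.5462 -0.1436  0.1633] axis [-5.0e-04 -4.7e-03 -1.0e+00]
target [ 0.545      -0.13650971  0.27262225] delta tool/25mm [ 0.34 -0.05 -0.87] turn [ 0.003  0.006 -0.005]
```

View pics/look_scene_i.png

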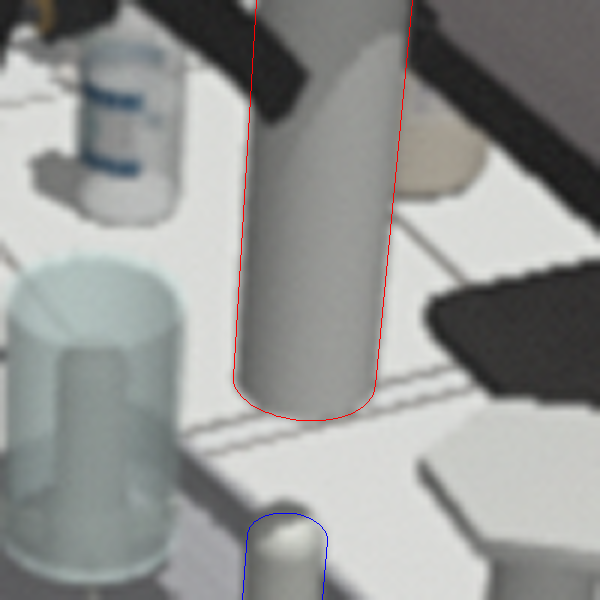

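View pics/look_top_i.png

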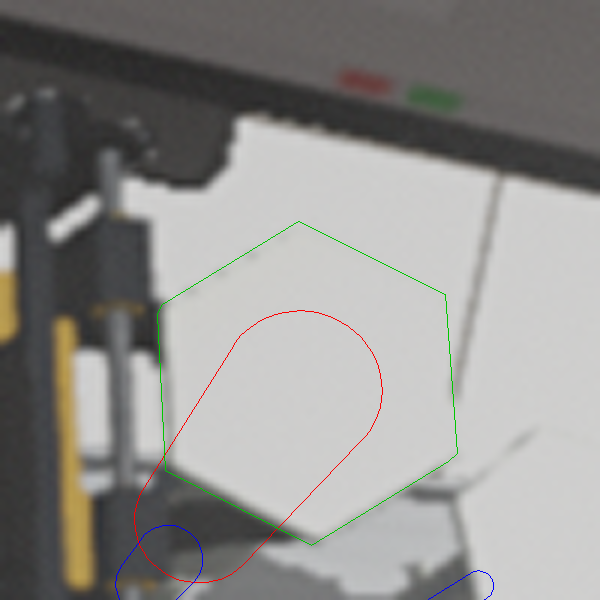

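```bash
sed -i 's/W=(.5450,-.1430)/W=(.5438,-.1428)/' h.py; python3 look.py W j .13
```

```text
t22.32 q [-0.99  0.43  0.75  1.81  0.85  1.46 -0.54] p [ 0.5464 -0.1352  0.2964] F [-0.1  0.1 -0.1] w0.0479
axes x [[0.005, -0.929, -0.371], [1.0, 0.005, -0.0], [0.002, -0.371, 0.929]]
pred mouth [ 0.5464 -0.1422  0.1638] axis [ 0.     -0.0041 -1.    ]
target [ 0.5438     -0.13630971  0.26262225] delta tool/25mm [ 0.54 -0.1  -1.24] turn [ 0.003  0.005 -0.006]
```

View pics/look_scene_j.png

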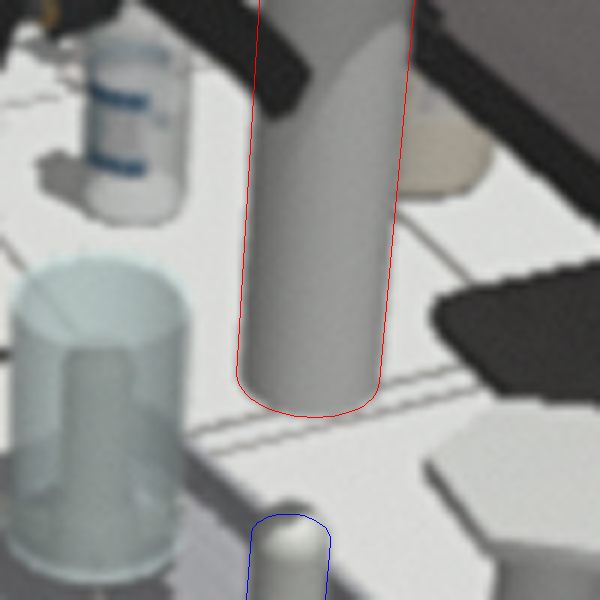

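>>> arm_command(targets=[0,0,0,0.15,-0.06,-0.25,0.35,0,0,0,0.18,-0.05,-0.42,0.35,0,0,0,0.17,0,-0.4,0.35,0,0,0,0.06,0,-0.15,0.35,0,0,0,0,0,0,0.35])

```text
time: 22.83
ee_pos: [0.5441, -0.1342, 0.2593]
eef_rot: [0.134, 0.135, -0.691, 0.698]
ft_force: [-0.5, 0.6, -1.3]
width: 0.048
```

```bash
python3 look.py W k .05
```

```text
t22.83 q [-0.98  0.48  0.73  1.85  0.83  1.41 -0.6 ] p [ 0.5441 -0.1342  0.2593] F [-0.5  0.6 -1.3] w0.0480
axes x [[0.009, -0.928, -0.373], [1.0, 0.009, 0.001], [0.002, -0.373, 0.928]]
pred mouth [ 0.5444 -0.1409  0.1267] axis [ 0.0015 -0.0014 -1.    ]
target [ 0.5438     -0.13630971  0.18262225] delta tool/25mm [ 1.22 -0.02 -2.82] turn [ 0.003  0.002 -0.012]
```

View pics/look_scene_k.png

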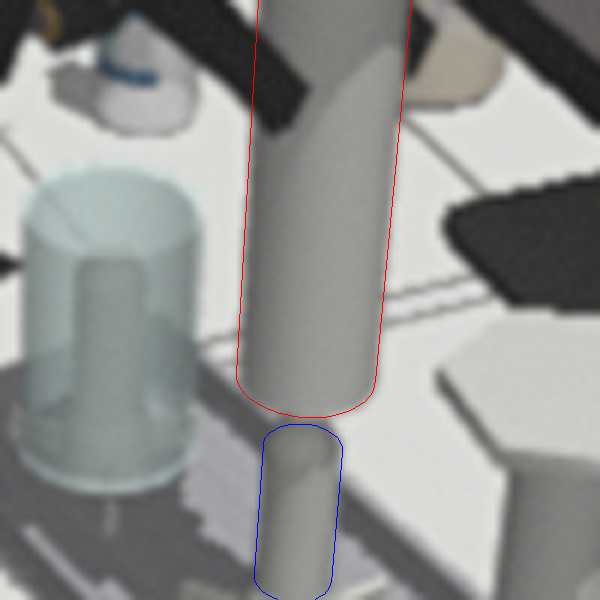

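>>> arm_command(targets=[0,0,-0.01,0.12,-0.02,-0.12,0.35,0,0,0,0.15,0,-0.3,0.35,0,0,0,0.18,0,-0.42,0.35,0,0,0,0.18,0,-0.42,0.35,0,0,0,0.18,0,-0.42,0.35,0,0,0,0.18,0,-0.42,0.35,0,0,0,0.1,0,-0.22,0.35,0,0,0,0,0,0,0.35])

```text
time: 23.6
ee_pos: [0.5439, -0.1384, 0.1891]
eef_rot: [0.134, 0.135, -0.694, 0.694]
ft_force: [0.4, 0.3, -0.1]
width: 0.0478
```

```bash
python3 look.py W l .03
```

```text
t23.60 q [-0.94  0.6   0.69  1.87  0.78  1.31 -0.68] p [ 0.5439 -0.1384  0.1891] F [ 0.4  0.3 -0.1] w0.0478
axes x [[0.001, -0.927, -0.374], [1.0, 0.001, -0.001], [0.001, -0.374, 0.927]]
pred mouth [ 0.5438 -0.1449  0.0565] axis [-8.e-04 -7.e-04 -1.e+00]
target [ 0.5438     -0.13630971  0.16262225] delta tool/25mm [ 0.32 -0.   -1.01] turn [ 0.001  0.001 -0.001]
```

View pics/look_scene_l.png

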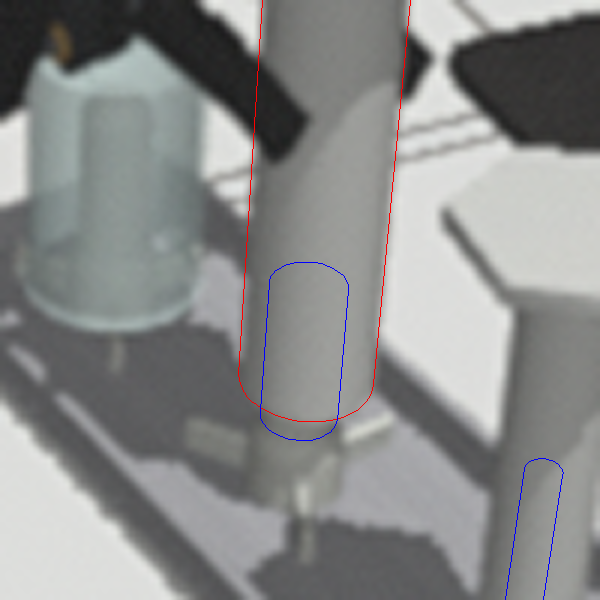

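>>> arm_command(targets=[0,0,0,-0.06,0,-0.08,0.35,0,0,0,0.04,0,-0.18,0.35,0,0,0,0.07,0,-0.2,0.35,0,0,0,0.07,0,-0.2,0.35,0,0,0,0.04,0,-0.1,0.35,0,0,0,0,0,0,0.35])

```text
time: 24.2
ee_pos: [0.5452, -0.1341, 0.1708]
eef_rot: [0.136, 0.134, -0.693, 0.695]
ft_force: [-0.1, 0.3, -0.4]
width: 0.0477
```

```bash
python3 look.py W m .03
```

```text
t24.20 q [-0.93  0.64  0.68  1.87  0.77  1.29 -0.71] p [ 0.5452 -0.1341  0.1708] F [-0.1  0.3 -0.4] w0.0477
axes x [[0.003, -0.927, -0.376], [1.0, 0.002, 0.004], [-0.003, -0.376, 0.927]]
pred mouth [ 0.5457 -0.1404  0.0382] axis [ 0.0036  0.0012 -1.    ]
target [ 0.5438     -0.13630971  0.16262225] delta tool/25mm [ 0.21 -0.06 -0.27] turn [-0.003 -0.002 -0.004]
```

View pics/look_scene_m.png

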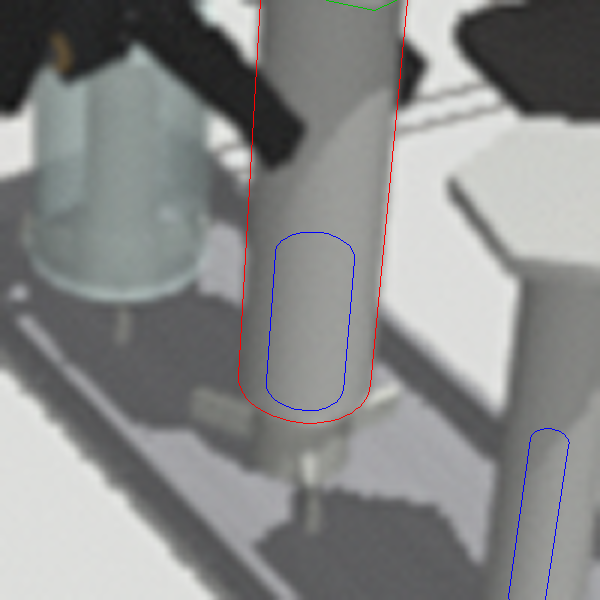

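>>> arm_command(targets=[-0.003,0,-0.004,0.08,-0.07,0.03,0.35,0,0,0,0.04,0,-0.1,0.35,0,0,0,0.04,0,-0.12,0.35,0,0,0,0.02,0,-0.06,0.35,0,0,0,0,0,0,0.35])

```text
time: 24.72
ee_pos: [0.5435, -0.1365, 0.1636]
eef_rot: [-0.136, -0.135, 0.694, -0.694]
ft_force: [0.1, -0.3, -0.4]
width: 0.0477
```

```bash
python3 look.py W n .021
```

```text
t24.72 q [-0.92  0.65  0.67  1.87  0.76  1.28 -0.71] p [ 0.5435 -0.1365  0.1636] F [ 0.1 -0.3 -0.4] w0.0477
axes x [[-0.001, -0.927, -0.376], [1.0, -0.001, 0.001], [-0.002, -0.376, 0.927]]
pred mouth [ 0.5436 -0.1428  0.031 ] axis [ 0.0011  0.0015 -1.    ]
target [ 0.5438     -0.13630971  0.15362225] delta tool/25mm [ 0.14  0.01 -0.37] turn [-0.002 -0.002  0.001]
```

Aligned to well under 1 mm; lower the last 10 mm in 2 mm steps.

>>> arm_command(targets=[0,0,0,0.03,0.01,-0.08,0.35,0,0,0,0.03,0,-0.09,0.35,0,0,0,0.03,0,-0.09,0.35,0,0,0,0.02,0,-0.06,0.35,0,0,0,0,0,0,0.35])

```text
time: 25.23
ee_pos: [0.544, -0.1358, 0.1546]
eef_rot: [-0.136, -0.135, 0.694, -0.694]
ft_force: [-0.0, 0.1, -1.3]
width: 0.0478
```

```bash
python3 look.py W o .021
```

```text
t25.23 q [-0.92  0.67  0.67  1.87  0.76  1.27 -0.73] p [ 0.544  -0.1358  0.1546] F [-0.   0.1 -1.3] w0.0478
axes x [[-0.0, -0.927, -0.376], [1.0, -0.001, 0.002], [-0.002, -0.376, 0.927]]
pred mouth [ 0.5442 -0.1421  0.022 ] axis [ 0.0016  0.0017 -1.    ]
target [ 0.5438     -0.13630971  0.15362225] delta tool/25mm [ 0.03 -0.01 -0.03] turn [-0.002 -0.002  0.001]
```

View pics/look_scene_o.png

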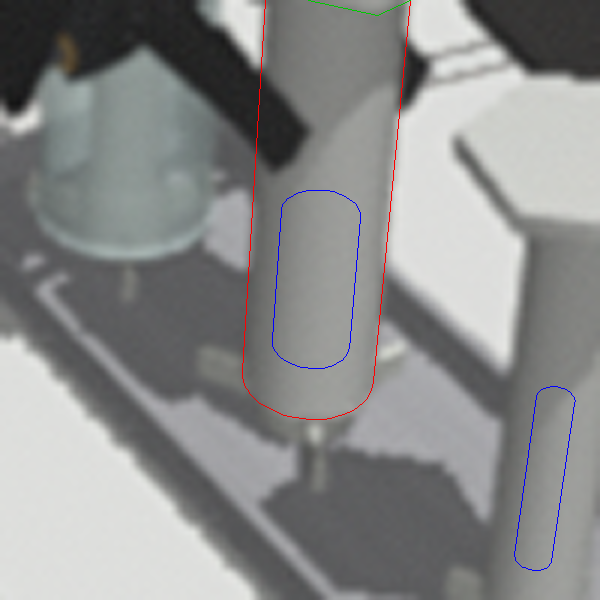

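>>> arm_command(targets=[0,0,0,0.02,0,-0.06,0.35,0,0,0,0.02,0,-0.07,0.35])

```text
time: 25.5
ee_pos: [0.5442, -0.1358, 0.152]
eef_rot: [-0.136, -0.134, 0.694, -0.694]
ft_force: [0.2, 0.8, 9.5]
width: 0.0479
```

```bash
python3 look.py W p .021
```

```text
t25.50 q [-0.92  0.67  0.66  1.87  0.76  1.27 -0.73] p [ 0.5442 -0.1358  0.152 ] F [0.2 0.8 9.5] w0.0479
axes x [[-0.0, -0.927, -0.376], [1.0, -0.001, 0.002], [-0.003, -0.376, 0.927]]
pred mouth [ 0.5445 -0.1421  0.0194] axis [ 0.0024  0.0011 -1.    ]
target [ 0.5438     -0.13630971  0.15362225] delta tool/25mm [-0.   -0.02  0.07] turn [-0.004 -0.001  0.001]
```

>>> arm_command(targets=[0,0,0,0,0,0,0.35,0,0,0,0,0,0,0.35,0,0,0,0,0,0,0.58,0,0,0,0,0,0,0.7,0,0,0,0,0,0,0.8,0,0,0,0,0,0,0.8])

```text
time: 26.1
ee_pos: [0.5443, -0.1357, 0.1518]
eef_rot: [-0.136, -0.135, 0.694, -0.694]
ft_force: [0.0, -0.4, 0.7]
width: 0.0629
```

```bash
python3 look.py W q .021
```

```text
t26.10 q [-0.92  0.67  0.66  1.87  0.76  1.27 -0.73] p [ 0.5443 -0.1357  0.1518] F [ 0.  -0.4  0.7] w0.0629
axes x [[-0.0, -0.927, -0.376], [1.0, -0.001, 0.002], [-0.003, -0.376, 0.927]]
pred mouth [ 0.5446 -0.142   0.0192] axis [ 0.0025  0.0016 -1.    ]
target [ 0.5438     -0.13630971  0.15362225] delta tool/25mm [-0.   -0.02  0.08] turn [-0.004 -0.002  0.001]
```

View pics/look_scene_q.png

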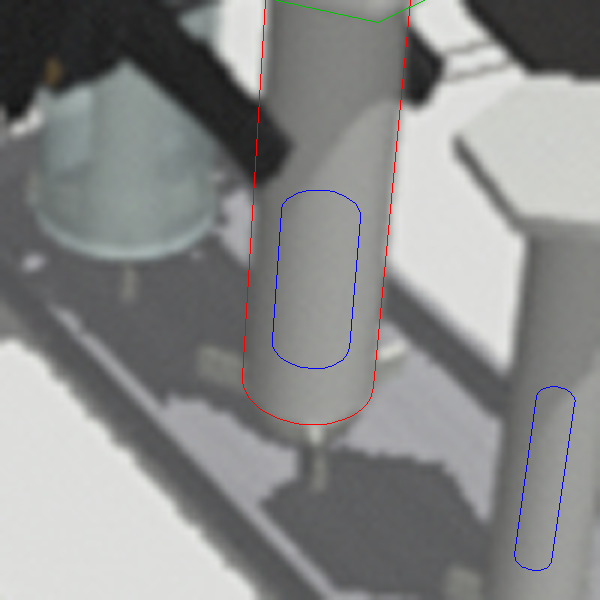

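View pics/look_top_q.png

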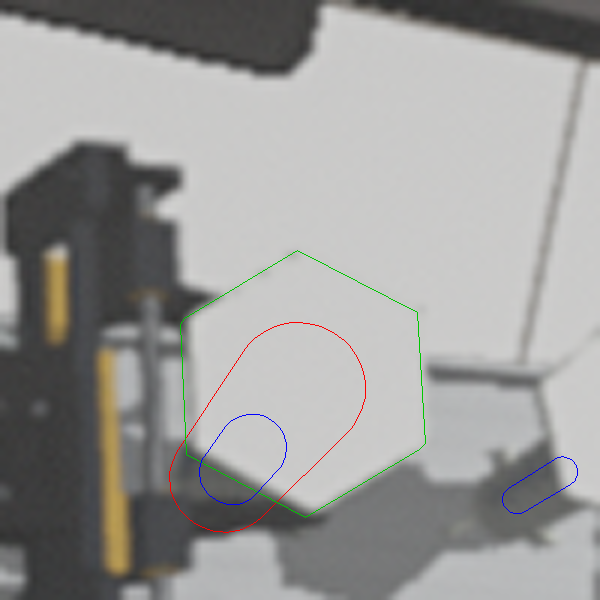

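>>> arm_command(targets=[0,0,0,-0.1,0,0,0.8,0,0,0,-0.3,0,0.05,0.8,0,0,0,-0.5,0,0.05,0.8,0,0,0,-0.6,0,0.05,0.8,0,0,0,-0.6,0,0.05,0.8,0,0,0,-0.6,0,0.2,0.8,0,0,0,-0.6,0,0.4,0.8,0,0,0,-0.6,0,0.6,0.8,0,0,0,-0.6,0,0.7,0.8,0,0,0,-0.6,0,0.7,0.8,0,0,0,-0.5,0,0.6,0.8,0,0,0,0,0,0,0.8])

```text
time: 27.2
ee_pos: [0.5432, -0.0225, 0.293]
eef_rot: [0.137, 0.137, -0.692, 0.695]
ft_force: [0.3, 0.2, 0.0]
width: 0.0695
```

```bash
python3 - <<'E'
from h import *
s=st()
for n,(a,b,c,d) in(("scene",(130,330,270,470)),("top",(120,250,300,500))):
    im=camera(n)[:,:,::-1]; cv2.imwrite(f"pics/{n}9.png",cv2.resize(im[a:b,c:d],None,fx=3,fy=3,interpolation=cv2.INTER_CUBIC))
E
```

```text
t27.20 q [-1.08  0.51  0.67  1.7   0.74  1.61 -0.58] p [ 0.5432 -0.0225  0.293 ] F [0.3 0.2 0. ] w0.0695
axes x [[0.004, -0.925, -0.379], [1.0, 0.004, 0.001], [0.001, -0.379, 0.925]]
```

View pics/scene9.png

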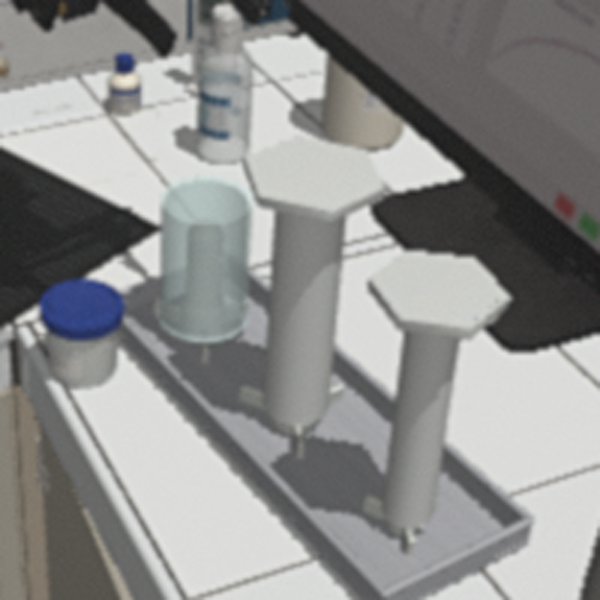

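View pics/top9.png

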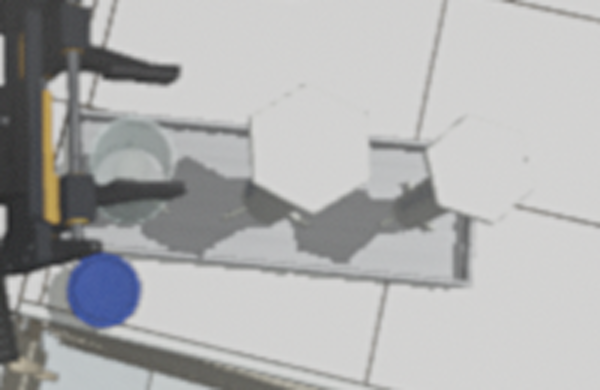

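```bash
python3 - <<'E'
from h import *
im=np.ascontiguousarray(camera("scene")[:,:,::-1]);K=4;u0,v0=310,160
big=cv2.resize(im[v0:v0+160,u0:u0+140],None,fx=K,fy=K,interpolation=cv2.INTER_CUBIC)
th=np.linspace(0,2*np.pi,60)
for xy,D,L in((PEG["W"],.048,.2),(PEG["S"],.034,.185)):
    rr=lambda z:np.column_stack([xy[0]+D/2*np.cos(th),xy[1]+D/2*np.sin(th),0*th+z])
    uv=(proj("scene",np.vstack([rr(.021),rr(.021+L)]))-[u0,v0]+.5)*K-.5
    cv2.polylines(big,[np.round(cv2.convexHull(uv.astype(np.float32))).astype(int)],True,(0,0,255),1)
cv2.imwrite("pics/fin.png",big)
a=cv2.imread("pics/scene0.png")
d=cv2.absdiff(a,im).max(2);print("beaker diff",d[190:243,324:352].mean(),np.percentile(d[190:243,324:352],95),"ref",d[300:330,400:440].mean())
E
```

```text
beaker diff 13.365229110512129 18.0 ref 14.694166666666666
```

View pics/fin.png

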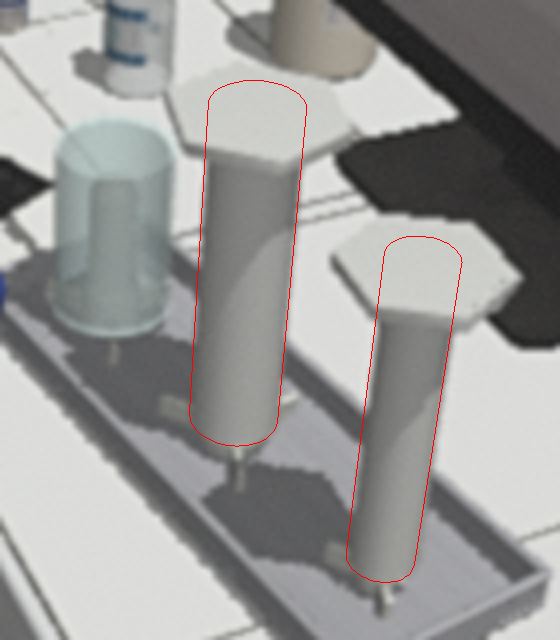

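```bash
python3 - <<'E'
from bench import *
print(close_job())
E
```

```text
the job is handed in; nothing more can be done
None
```

Both cylinders are mouth down on their pegs and the job is handed in, at about 27 s of the 70 s allowed. I placed the slim one on the thin peg first, then the wide one on the thick peg. In the other order the gripper would have hit the wide cylinder.

- **Seating:** I lowered each one in small steps until I felt a light contact (about 12 N for the slim one, 9.5 N for the wide one), then opened the gripper. Neither dropped visibly on release.
- **Final camera check:** With the arm backed off, both tubes matched the fully seated outline (rim 21 mm above the bench, upright) to about a millimetre.
- **Beaker:** Its image patch showed no change beyond the background level. The wrist force stayed near zero whenever the gripper was above it.
- **Robot at hand-in:** The open gripper was holding still about 0.29 m above the bench, touching nothing.
- **Disagreement:** The arm's own position put the rims 1 to 2 mm below the seat height at contact. I take this as calibration error or a little slip in the grip; the cameras did not show it.

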